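Build up the filter unit on the filtering stand

ROBOT

A 6-joint arm with a two-finger parallel gripper is mounted at the origin on the work surface. World frame = base frame: x ahead of the robot, y to its left, z up, the work surface at z = 0. Lengths are in m, angles in degrees, forces in N, time in s.
With the tool pointing down it reaches from about 0.25 to 0.725 m from the base axis. Payload 9.7 kg.
Tool frame: the origin (TCP) lies at the very end of the fingers, on their centre line; the grasp point (between the pads) lies 19 mm behind it (bot.grip_point_offset is the z of the grasp point in the tool frame, in m); z points along the fingers, x is the direction in which the jaws open and shut, and the axes are right-handed (so a half turn about z gives the same grasp; the last joint's range is limited). The gripper opens to 85 mm and grips with 20 to 120 N. Pads are 22 mm wide; open, the fingers measure 114 mm over their backs; the gripper's body (76 mm by 85 mm) begins 54 mm behind the grasp point. The pads swing forward as they close: fully open they stand 13 mm farther back than shut.
Start: joints at [0, 4.979, 10.078, 95.1, 0, 90], TCP at [0.55, -0, 0.231] pointing down, gripper open.
Joint ranges: [-179.16, 179.16], [-48.56, 103.87], [-65.8, 70.77], [-126.05, 130.52], [-82.76, 87.17], [-180, 180]. Speed limits (degrees/s): [127.2, 127.2, 147.25, 180, 180, 180].

INTERFACE

Orientations are given as [roll, pitch, yaw] about the fixed x, y, z axes, in that order (R = Rz(yaw) Ry(pitch) Rx(roll)).
In Python, from workcell import get_obs, viewer, job_done, bot gives the robot as it stands.
- The arm moves only by the shell command python3 -m handwheel 'ROWS' [FORCE]. ROWS is JSON, a list of rows, each a list of 5 numbers: the closure, from 0 (fully open) to 1 (shut), then the shift along the world's x, y, z in m, then the turn about the world's z in degrees. A call has 1 to 5 rows; each row is the pose to reach, as a shift and turn from the pose measured when the call began; what a row does not reach only later rows make up. A row lasts 1/10 s, in which the tool goes at most 50 mm and 8.59 degrees, less where a joint would pass 70% of its speed; a pose out of reach is approached as far as the arm can. A call with a gripper value outside its range is refused whole. The fingers move at their own pace and stop on an object; FORCE is the grip in N (left out, the last holds). Time passes only in rows, so rows that repeat a pose let the fingers close. It gives the time, the measured TCP pose, the force and the opening at its end, in the units of the state.
- get_obs(): the state, without advancing time (a new reading comes with each control period).
- viewer.camera(name): name is "scene" or "side" or "wrist"; returns a dict with "color" (400x640x3 uint8, blue, green, red), "K" (3x3 intrinsics, pixels), "origin" and "orientation" of the camera in the world. Camera axes: x right, y down, z forward; pixel columns grow to the right and rows downward; lengths in m; the calibration is good to about 2 mm. A picture is of the moment at which its call begins. There is no depth.
- job_done(): hands the job in, once; it reports no verdict.
The state is a dict: "time": time; "q": joint angles; "qd": joint speeds; "joint_efforts": joint torques, N m; "ee_pos": TCP position; "tcp_rot": TCP orientation; "wrist_force": force on the tool from outside, world axes, zero at the start; "torque": the same for the moment, N m; "opening": finger opening in m.
Only numpy, scipy, OpenCV 4.12 (cv2) and the standard library are available. Lean on these libraries where they do the work, as an engineer would, in place of code of your own. Each camera call takes 0.05 s, during which the arm holds its last target.

TASK

Set up the filter unit: first take the black plug out of the filtering stand and put it upright in the steel tray, leaving it there. Then stack on the stand, in this order, the round steel support, the square white cassette, the funnel and the white lid, each let go fully home in the part below before you fetch the next. Leave the beaker, the specimen jar and the timer where they are.

Things in the scene. Friction and masses are not known exactly. Their poses are not given: they have to be found in the camera images.
- socket (a point): The filtering stand, fixed to the table: grey square block 100 x 100 x 30 mm with a round steel boss 64 mm across on top, 50 mm high in all. The boss has a round socket 50 mm wide and 10 mm deep in its top, closed at the start by the black plug. The point is the centre of the socket's mouth, 50 mm above the table; z is up.
- tray_in (a point): Open square steel tray, fixed to the table, 110 x 110 mm outside, 22 mm high, walls and floor 5 mm thick. The point is the centre of the inner floor; z is up, x and y run along the sides.
- plug_mid (a point): Black rubber plug standing in the socket, 44 mm high: Below is a round foot 44 mm across, 8 mm high. Then a flange 62 mm across, 6 mm thick, and an upright grip bar 44 mm (x) by 14 mm (y), from 14 to 44 mm above the underside. Seated in the socket its underside is 8 mm below the mouth. The point is on its axis, half-way up, 22 mm above the underside; z is up.
- support_mid (a point): Round steel support, 62 mm across, 40 mm high, with a perforated screen (dark dots) in the top. Below is a round foot 44 mm across, 8 mm high. Its top has a round recess 50 mm wide, 12 mm deep, for the next foot (3 mm play all round). Seated, its underside is 8 mm below the socket's mouth. The point is on its axis, half-way up, 20 mm above the underside; z is up.
- cassette_mid (a point): Square white plastic filter cassette, 60 x 60 mm (sides along x and y), 40 mm high. Below is a round foot 44 mm across, 8 mm high. Its top has a round recess 50 mm wide, 12 mm deep, for the next foot (3 mm play all round). Its turn about the upright does not matter. Seated, its underside is 32 mm above the support's. The point is on its axis, half-way up, 20 mm above the underside; z is up.
- funnel_mid (a point): Grey plastic funnel: a round open cup, 64 mm across from 34 mm above the underside up to its rim, narrowing below to 52 mm; 73 mm high, wall 4 mm, mouth 56 mm wide inside. Below is a round foot 44 mm across, 8 mm high. Seated, its underside is 32 mm above the cassette's. The point is on its axis, half-way up, 36.5 mm above the underside; z is up.
- lid_mid (a point): White plastic funnel lid, 44 mm high: Below is a round foot 50 mm across, 8 mm high. Then a disc 68 mm across, 6 mm thick, and a round knob 20 mm across, from 14 to 44 mm above the underside. The foot goes into the funnel's mouth (3 mm play), the disc rests on its rim: underside 65 mm above the funnel's. The point is on its axis, half-way up, 22 mm above the underside; z is up.
- beaker_mid (a point): Bystander: clear open beaker without a foot or neck, 54 mm across, 68 mm high, loose. The point is on its axis, half-way up.
- jar_mid (a point): Bystander: specimen jar with a blue screw cap, 46 mm across, 62 mm high, loose. The point is on its axis, half-way up.
- timer_mid (a point): Bystander: flat grey timer with a small display, 56 (x) x 46 (y) x 24 mm, loose. The point is at its centre.
Not all that is in view belongs to the job. Leave any pink or purple look-alike of the part that bears tray_in alone.

How it is judged (in metres and radians):
On the way, in this order (a step that is already met when the one before it is completed fails the run):
1. the plug stands upright in the tray, let go (horizontal distance between plug_mid and tray_in below 0.03 m and z of plug_mid in the frame of tray_in between 0.017 and 0.027 m and angle between plug_mid's own z axis and vertical below 0.1 rad and contact force between the fingers and plug below 0.05 N), for 0.2 s.
2. steel support seated in the stand's socket, let go (horizontal distance between support_mid and socket below 0.006 m and z of support_mid in the frame of socket between 0.0085 and 0.0155 m and angle between support_mid's own z axis and vertical below 0.07 rad and contact force between the fingers and support below 0.05 N), for 0.2 s.
3. square cassette seated on the support, let go (horizontal distance between cassette_mid and support_mid below 0.006 m and z of cassette_mid in the frame of support_mid between 0.0285 and 0.0355 m and angle between cassette_mid's own z axis and vertical below 0.07 rad and contact force between the fingers and cassette below 0.05 N), for 0.2 s.
4. funnel seated on the cassette, let go (horizontal distance between funnel_mid and cassette_mid below 0.006 m and z of funnel_mid in the frame of cassette_mid between 0.045 and 0.052 m and angle between funnel_mid's own z axis and vertical below 0.07 rad and contact force between the fingers and funnel below 0.05 N), for 0.2 s.
5. lid seated on the funnel, let go (horizontal distance between lid_mid and funnel_mid below 0.006 m and z of lid_mid in the frame of funnel_mid between 0.047 and 0.054 m and angle between lid_mid's own z axis and vertical below 0.07 rad and contact force between the fingers and lid below 0.05 N), for 0.2 s.
At the end, for the whole second after the job is handed in: Plug flat in the tray (centre within 30 mm, tilt under 0.1 rad). Support in the socket, cassette on it, funnel on that, lid on top: each centred within 6 mm on the one below, within 3.5 mm of its seated height, tilt under 0.07 rad. All released and at rest (all of step 1 and all of step 2 and all of step 3 and all of step 4 and all of step 5 and linear speed of each of plug, support, cassette, funnel, lid below 0.02 m/s); the robot touches nothing.
It fails at once if the beaker is pushed more than 25 mm from its place or tipped over (distance of beaker_mid from where it was at the start of the episode above 0.025 m or angle between beaker_mid's own z axis and vertical above 0.5 rad).
It fails at once if the jar is pushed more than 25 mm from its place or tipped over (distance of jar_mid from where it was at the start of the episode above 0.025 m or angle between jar_mid's own z axis and vertical above 0.5 rad).
It fails at once if the timer is pushed more than 25 mm from its place or tipped over (distance of timer_mid from where it was at the start of the episode above 0.025 m or angle between timer_mid's own z axis and vertical above 0.5 rad).
It also fails if it takes over 118 s, if anything falls off the work surface, if the arm or the gripper's body presses on something with over 40 N, if the wrist force passes 120 N, or if a joint passes its speed limit or range.

## Working session

There is one attempt and no reset: what is moved stays moved. The work goes in short steps, Python scripts to look and compute and a shell command to move; the robot and the scene stay as the last step left them, time stands still between calls to the robot, and variables do not carry over. Pictures are saved under pics/ and viewed, and the job is handed in when it is done.

```bash
ls; mkdir -p pics
python3 - <<'E'
from workcell import get_obs, viewer, bot
import cv2
print(get_obs(), bot.grip_point_offset)
for n in ("scene","side","wrist"):
    c=viewer.camera(n); cv2.imwrite(f"pics/{n}0.png",c["color"]); print(n,c["K"].tolist(),c["origin"],c["orientation"])
E
```

```text
pics
{'time': 0.0, 'q': array([-1.04244361e-03,  5.00827872e+00,  1.00330474e+01,  9.51002303e+01,
        1.37625861e-03,  8.99994926e+01]), 'qd': array([-8.64784385e-02, -5.54768236e-02,  6.45352442e-05, -4.76694844e-02,
        1.11785720e-02, -2.54981754e-02]), 'joint_efforts': array([ 7.68234549e-04, -5.20392072e+01,  4.64802504e+01,  1.63646933e-02,
        2.23589603e-05, -6.77332673e-05]), 'ee_pos': array([ 5.49753532e-01, -3.15648644e-06,  2.30597552e-01]), 'tcp_rot': array([-1.79998623e+02,  7.54615776e-02, -5.35076057e-04]), 'wrist_force': array([0.19050654, 0.15544119, 0.16392906]), 'torque': array([0.02150243, 0.05050494, 0.03324055]), 'opening': 0.0852564208792254} -0.0187
scene [[417.9552415285639, 0.0, 322.7050159476629], [0.0, 417.9552415285639, 191.72274289988414], [0.0, 0.0, 1.0]] [ 1.2144261  -0.36796503  0.94990796] [-136.78979896    0.23865546   67.40352973]
side [[449.9324986585276, 0.0, 316.8128776729775], [0.0, 449.9324986585276, 196.63522777937868], [0.0, 0.0, 1.0]] [ 0.03262468 -0.68297745  0.91312195] [-1.38980217e+02  8.91330278e-02 -3.34313279e+01]
wrist [[296.9627234312094, 0.0, 322.4672376848089], [0.0, 296.9627234312094, 197.23201080219536], [0.0, 0.0, 1.0]] [0.54967411 0.07091628 0.37373535] [1.63954862e+02 6.38858573e-02 9.02312990e-03]
```

View pics/scene0.png

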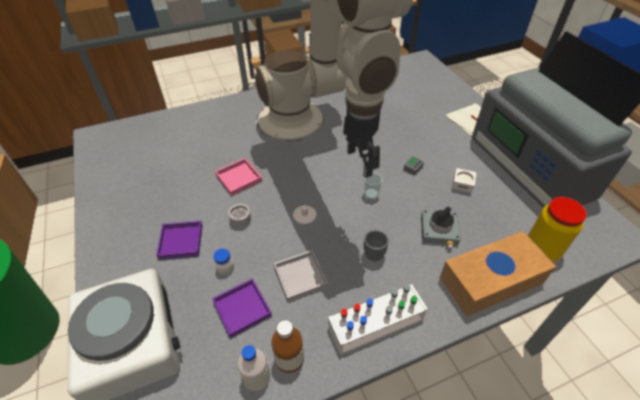

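View pics/side0.png

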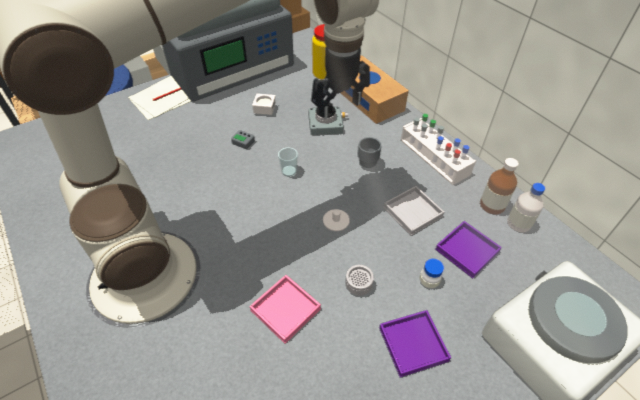

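View pics/wrist0.png

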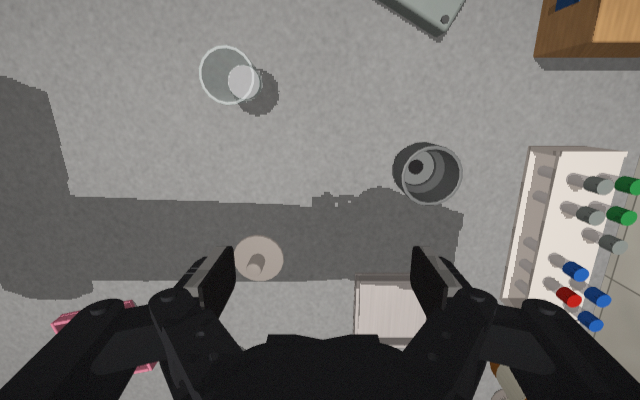

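```bash
cat > h.py <<'E'
import numpy as np, cv2
from scipy.spatial.transform import Rotation as R
from workcell import get_obs, viewer, bot
def cam(n): 
    c=viewer.camera(n); c["R"]=R.from_euler("xyz",c["orientation"],degrees=True).as_matrix(); return c
def ray(c,uv,z):
    uv=np.atleast_2d(uv).astype(float)
    d=(np.c_[uv,np.ones(len(uv))]@np.linalg.inv(c["K"]).T)@c["R"].T
    o=np.asarray(c["origin"]); return o+d*((z-o[2])/d[:,2])[:,None]
def proj(c,p):
    q=(np.atleast_2d(p)-c["origin"])@c["R"]@c["K"].T; return q[:,:2]/q[:,2:]
E
python3 - <<'E'
from h import *
s=cam("scene"); d=cam("side"); w=cam("wrist")
def show(n,a,c,b,z): print(n,"scene",ray(s,a,z)[0][:2].round(3),"side",ray(d,c,z)[0][:2].round(3), "wrist",ray(w,b,z)[0][:2].round(3) if b else "")
show("tray rim",(299,275),(414,210),None,.022)
show("lid",(305,215),(336,221),(259,258),.011)
show("support top",(239,212),(360,275),None,.04)
show("funnel top",(376,240),(369,146),(431,173),.073)
show("cassette top",(465,175),(265,99),None,.04)
show("plug top",(446,213),(323,88),None,.086)
show("stand top",(441,227),(326,120),None,.03)
show("beaker top",(372,180),(289,154),(226,74),.068)
show("jar top",(222,257),(433,268),None,.062)
show("timer",(414,164),(242,139),None,.024)
def crop(c,x,y,h,v,n):
    I=c["color"][max(0,y-v):y+v,max(0,x-h):x+h]; cv2.imwrite(f"pics/{n}.png",cv2.resize(I,None,fx=5,fy=5,interpolation=cv2.INTER_CUBIC))
crop(d,295,125,75,55,"c_far"); crop(d,370,240,75,55,"c_near")
E
```

```text
tray rim scene [ 0.655 -0.205] side [ 0.641 -0.21 ] wrist 
lid scene [ 0.465 -0.116] side [ 0.459 -0.123] wrist [ 0.464 -0.119]
support top scene [ 0.404 -0.294] side [ 0.403 -0.295] wrist 
funnel top scene [0.665 0.007] side [0.655 0.002] wrist [0.661 0.01 ]
cassette top scene [0.529 0.391] side [0.539 0.385] wrist 
plug top scene [0.666 0.217] side [0.689 0.278] wrist 
stand top scene [0.668 0.213] side [0.649 0.202] wrist 
beaker top scene [0.461 0.1  ] side [0.458 0.101] wrist [0.457 0.106]
jar top scene [ 0.554 -0.375] side [ 0.538 -0.379] wrist 
timer scene [0.411 0.282] side [0.398 0.273] wrist
```

View pics/c_far.png

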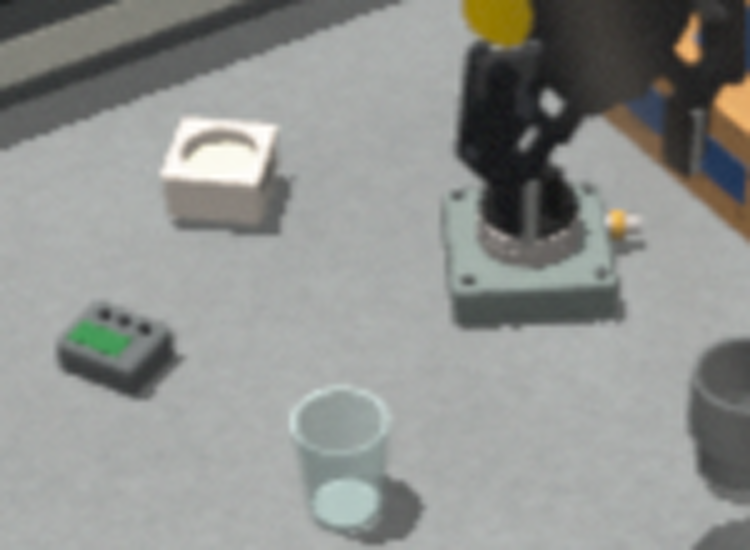

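View pics/c_near.png

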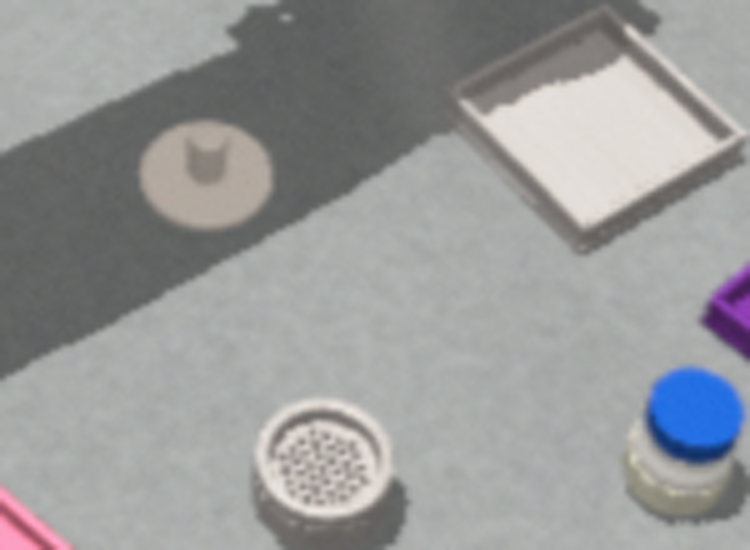

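```bash
python3 -m handwheel '[[0,0.025,0.03,0.0,0],[0,0.05,0.07,0.0,0],[0,0.075,0.11,0.0,0],[0,0.075,0.11,0.0,0]]' 40
python3 - <<'E'
from h import *
w=cam("wrist"); cv2.imwrite("pics/w1.png",w["color"]); print(get_obs()["ee_pos"],w["origin"],w["orientation"])
d=cam("side"); cv2.imwrite("pics/d1.png",d["color"])
E
```

```text
time: 0.7
ee_pos: [0.6265, 0.1142, 0.2283]
tcp_rot: [-180.0, 0.2, 0.2]
wrist_force: [0.8, -1.0, -0.4]
opening: 0.0853
[0.62556473 0.11222557 0.22907333] [0.62643943 0.18501397 0.37141139] [163.98125628   0.17093372   0.21873874]
```

View pics/w1.png

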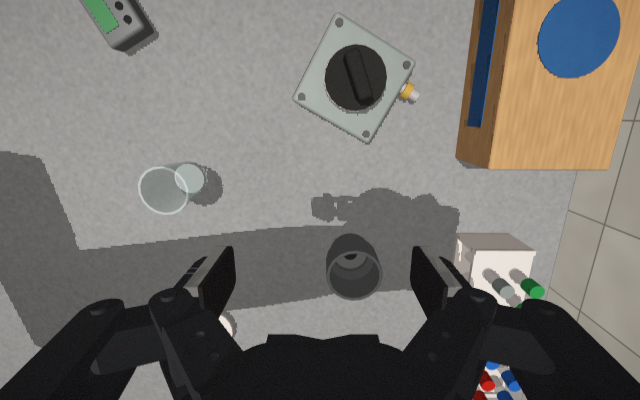

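```bash
cat >> h.py <<'E'
def blob(mask,x0,y0,x1,y1):
    m=np.zeros_like(mask); m[y0:y1,x0:x1]=mask[y0:y1,x0:x1]
    m=cv2.morphologyEx(m,cv2.MORPH_OPEN,np.ones((3,3),np.uint8))
    cs,_=cv2.findContours(m,cv2.RETR_EXTERNAL,cv2.CHAIN_APPROX_NONE)
    return max(cs,key=cv2.contourArea)[:,0,:]
def circ(P):
    A=np.c_[2*P[:,:2],np.ones(len(P))]; s=np.linalg.lstsq(A,(P[:,:2]**2).sum(1),rcond=None)[0]
    return s[:2],np.sqrt(s[2]+s[:2]@s[:2])
def save(c,n,x0,y0,x1,y1,f=6): cv2.imwrite(f"pics/{n}.png",cv2.resize(c["color"][y0:y1,x0:x1],None,fx=f,fy=f,interpolation=cv2.INTER_CUBIC))
E
python3 - <<'E'
from h import *
w=cam("wrist"); save(w,"plug1",285,5,420,105,5)
g=w["color"].max(2); m=(g<70).astype(np.uint8)*255
c=blob(m,310,35,395,120)
(u,v),ax,a=cv2.fitEllipse(c); print("flange px",u,v,ax,a, ray(w,(u,v),.053)[0], circ(ray(w,cv2.convexHull(c)[:,0],.053)))
np.set_printoptions(linewidth=200); print(g[35:112:4,318:392:3])
E
```

```text
flange px 356.5885009765625 73.349609375 (60.082237243652344, 64.65056610107422) 10.45250129699707 [0.65832128 0.2188002  0.053     ] (array([0.65825004, 0.21779522]), np.float64(0.030537009579404025))
[[157 158 153 171 169 170 172 171 170 169 168 167 167 166 168 169 169 167 164 165 154 133 157 151 152]
 [157 133 169 170 171 171 172 169 169 168 168 168 168 162 167 168 167 167 165 163 163 165 155 138 145]
 [129 162 172 171 172 171 170 170 169  95  50  47  47  46  48  48  48  79 163 166 164 164 164 164 156]
 [154 173 172 172 173 171 172  93  49  45  36  42  46  48  40  48  49  52  49  50 165 165 165 165 164]
 [172 174 171 172 173 165  46  49  50  41  44  50  46  46  43  45  49  47  49  50  48 155 165 165 167]
 [172 174 174 173 167  49  45  51  48  21  39  48  48  47  46  37  46  48  51  49  49  51 165 166 166]
 [173 174 172 172  44  45  46  49  47  25  24  47  50  46  47  40  47  52  48  52  49  48  58 166 167]
 [176 174 174 150  48  47  46  49  47  47  22  39  49  47  49  45  35  50  52  47  50  47  47 165 165]
 [172 172 173  45  49  51  50  46  47  47  22  32  49  48  46  45  38  47 
[... 462 characters left out ...]
  44  49  47  47  47  47  46  30  24  46  49  49  48  41  49  49  49  66 167 167]
 [178 176 173 158 136  48  53  48  47  48  47  47  48  19  42  49  49  42  35  48  50  49 112 168 167]
 [177 175 174 174 155  55  44  50  47  49  48  50  49  26  23  37  26  32  29  49  51 107 167 167 168]
 [175 174 173 174 174 151 143  48  50  46  51  49  51  49  32  32  31  31  36  57 106 167 167 166 165]
 [174 173 173 173 174 173 172 110 128  47  51  49  50  46  50  48  46  75 108 110 169 168 168 166 130]
 [174 175 174 174 174 173 173 173 173 130 116 161 132 107 144 112 107 113 170 168 168 167 168 143 122]
 [104 148 174 177 175 174 173 174 174 174 173 172 173 171 172 169 170 170 170 168 168 168 154  94 164]]
```

View pics/plug1.png

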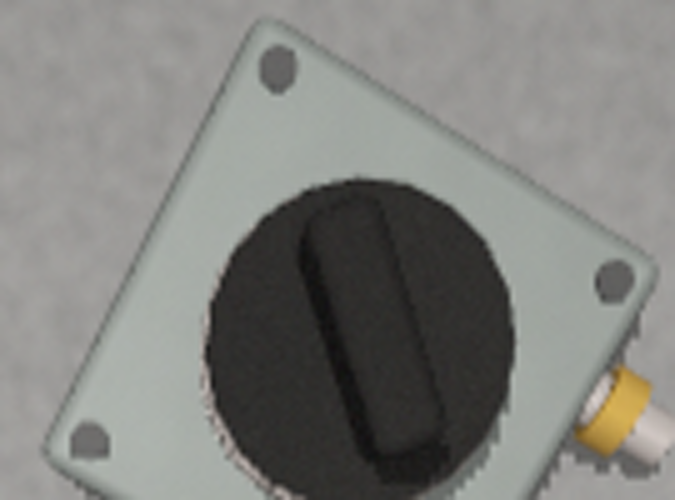

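Run:
```python
from h import *
w=cam("wrist"); 
f=lambda x,y:(285+x/5,5+y/5)
P=ray(w,[f(302,235),f(376,455),f(377,200),f(442,420)],.086); print(P)
for a,b in((0,1),(2,3)):
    e=P[b]-P[a]; print(np.degrees(np.arctan2(e[1],e[0])))
print("width", np.linalg.norm(P[0]-P[2]))
print(ray(w,[f(372,325)],.086))
g=w["color"].max(2); c=blob((g<70).astype(np.uint8)*255,310,35,395,120)
h=ray(w,c,.056); k=circ(h); print(k)
r=np.linalg.norm(h[:,:2]-k[0],axis=1); print(circ(h[h[:,1]>k[0][1]-.005]))
b=[f(277,68),f(614,280),f(90,440)]; B=ray(w,b,.030); print("bolts",B, (B[1]+B[2])/2)
o=get_obs(); print(o["ee_pos"],o["tcp_rot"])
```

```text
[[0.64447544 0.23170272 0.086     ]
 [0.65887405 0.19486976 0.086     ]
 [0.6575255  0.237318   0.086     ]
 [0.67069624 0.20092889 0.086     ]]
-68.64865419504042
-70.10268941881884
width 0.014206880115670902
[[0.6573625  0.21697655 0.086     ]]
(array([0.65803353, 0.21773411]), np.float64(0.02977676401439722))
(array([0.65795881, 0.21763514]), np.float64(0.029818923254717872))
bolts [[0.64251803 0.27284494 0.03      ]
 [0.71489174 0.23287817 0.03      ]
 [0.60286813 0.20063844 0.03      ]] [0.65887993 0.21675831 0.03      ]
[0.6246426  0.1094848  0.23119542] [ 1.79989732e+02  3.07882468e-02 -1.65103174e-02]
```

```bash
python3 -m handwheel '[[0,0.012,0.04,0,7],[0,0.024,0.08,-0.02,14],[0,0.033,0.1075,-0.05,20.5],[0,0.033,0.1075,-0.08,20.5],[0,0.033,0.1075,-0.1,20.5]]' 40
python3 -m handwheel '[[0,0,0,0,0],[0,0,0,0,0]]'
python3 - <<'E'
from h import *
w=cam("wrist"); cv2.imwrite("pics/w2.png",w["color"]); d=cam("side"); save(d,"d2",260,30,390,140); print(get_obs()["ee_pos"],get_obs()["tcp_rot"])
E
```

```text
time: 1.4
ee_pos: [0.6569, 0.2165, 0.1292]
tcp_rot: [180.0, 0.1, 20.5]
wrist_force: [0.2, -0.4, -0.4]
opening: 0.0857
time: 1.6
ee_pos: [0.6567, 0.2154, 0.1302]
tcp_rot: [180.0, 0.1, 20.4]
wrist_force: [0.4, -0.7, 0.3]
opening: 0.0853
[0.65749491 0.21590546 0.13160521] [ 1.79978853e+02 -3.84287760e-02  2.04384538e+01]
```

View pics/w2.png

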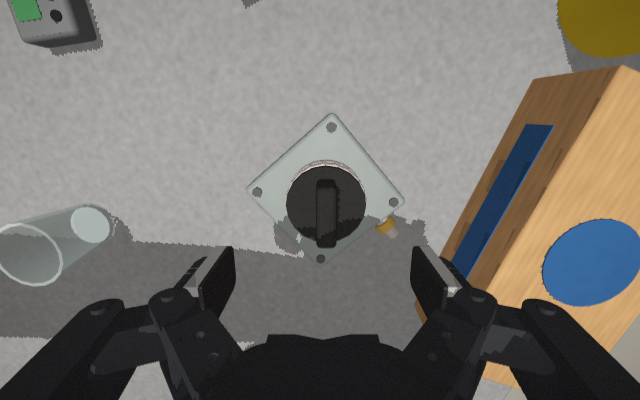

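View pics/d2.png

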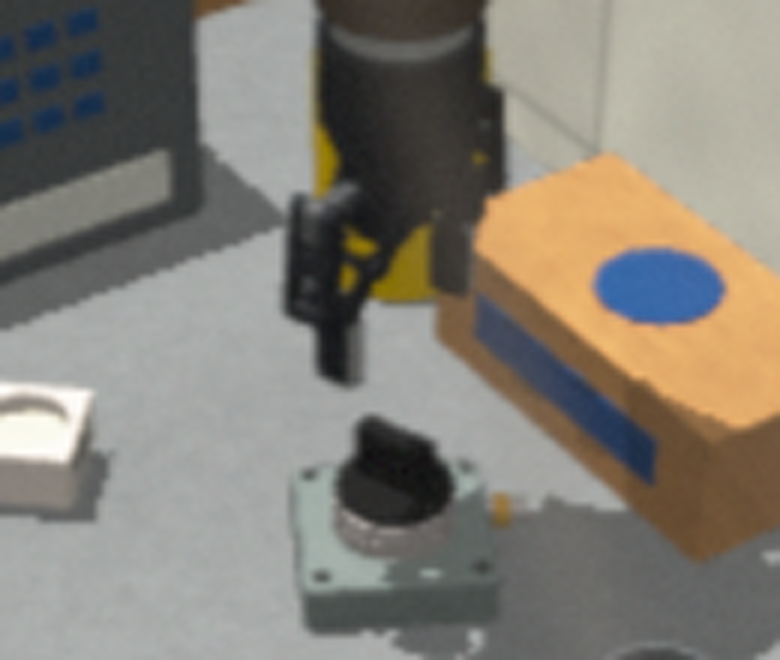

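```bash
python3 -m handwheel '[[0,0.001,0.001,-0.03,0],[0,0.002,0.001,-0.05,0],[0,0.002,0.001,-0.062,0],[0,0.002,0.001,-0.07,0],[0,0.002,0.001,-0.07,0]]' 40
python3 -m handwheel '[[0.9,0,0,0,0],[0.9,0,0,0,0],[0.9,0,0,0,0],[0.9,0,0,0,0],[0.9,0,0,0,0]]' 40
```

```text
time: 2.2
ee_pos: [0.6594, 0.2167, 0.0615]
tcp_rot: [180.0, -0.0, 20.4]
wrist_force: [0.2, 0.3, -0.7]
opening: 0.0853
time: 2.7
ee_pos: [0.6596, 0.2168, 0.0619]
tcp_rot: [180.0, -0.0, 20.4]
wrist_force: [-2.1, -0.1, 8.3]
opening: 0.0131
```

```bash
python3 -m handwheel '[[1,0,0,0,0],[1,0,0,0,0],[1,0,0,0.02,0],[1,0,0,0.05,0],[1,0,0,0.08,0]]' 50
python3 - <<'E'
from h import *
d=cam("side"); save(d,"d3",260,30,390,140); print(get_obs()["ee_pos"],get_obs()["tcp_rot"],get_obs()["opening"])
w=cam("wrist");cv2.imwrite("pics/w3.png",w["color"])
E
```

```text
time: 3.2
ee_pos: [0.6591, 0.2166, 0.1421]
tcp_rot: [180.0, 0.0, 20.4]
wrist_force: [0.4, -0.2, -0.7]
opening: 0.0131
[0.660563   0.21714309 0.14850889] [179.96430387  -0.37683743  20.43161089] 0.012931263875120174
```

View pics/w3.png

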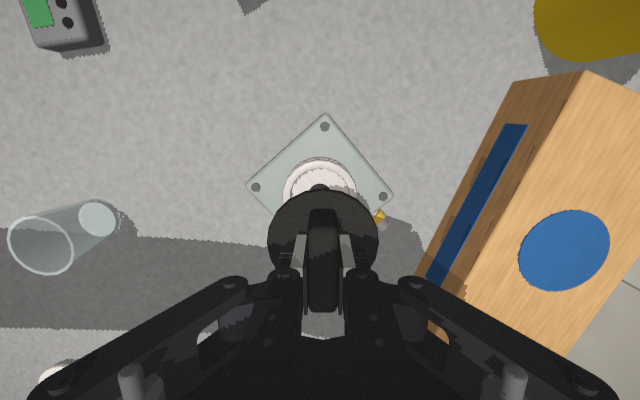

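View pics/d3.png

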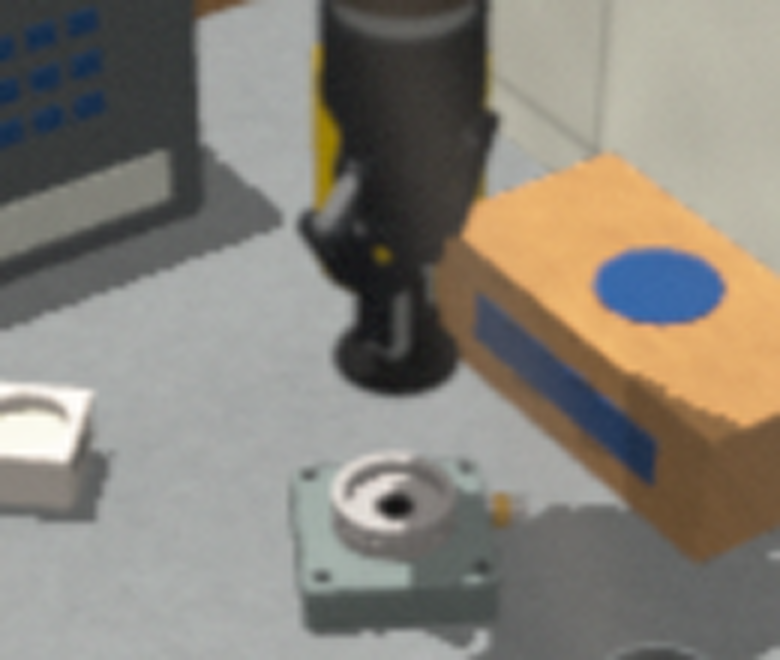

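```bash
python3 - <<'E'
from h import *
d=cam("side"); f=lambda x,y:(295+x/5,185+y/5)
P=ray(d,[f(455,92),f(605,8),f(745,135),f(583,235)],.022); print(P,P.mean(0)); e=np.diff(P,axis=0); print(np.linalg.norm(e,axis=1),np.degrees(np.arctan2(e[:,1],e[:,0])))
E
python3 -m handwheel '[[1,0,-0.04,0.01,0],[1,0,-0.085,0.01,0],[1,0,-0.13,0.01,0],[1,0,-0.175,0.01,0],[1,0,-0.22,0.01,0]]' 50
```

```text
[[ 0.59518258 -0.15361261  0.022     ]
 [ 0.69944457 -0.15210645  0.022     ]
 [ 0.70015938 -0.25749306  0.022     ]
 [ 0.58923109 -0.2598873   0.022     ]] [ 0.6460044  -0.20577486  0.022     ]
[0.10427286 0.10538903 0.11095413] [   0.82762846  -89.61138447 -178.7635381 ]
time: 3.85
ee_pos: [0.6597, -0.0046, 0.1527]
tcp_rot: [-180.0, -0.2, 20.4]
wrist_force: [0.7, 0.2, -0.7]
opening: 0.0131
```

```bash
python3 -m handwheel '[[1,-0.003,-0.045,0,-5],[1,-0.006,-0.09,0,-10],[1,-0.009,-0.135,0,-15],[1,-0.012,-0.175,0,-20.4],[1,-0.012,-0.202,0,-20.4]]' 50
python3 -m handwheel '[[1,0,0,-0.03,0],[1,0,0,-0.07,0],[1,0,0,-0.07,0]]' 50
python3 - <<'E'
from h import *
d=cam("side"); save(d,"d4",350,130,480,240); w=cam("wrist"); cv2.imwrite("pics/w4.png",w["color"]);print(get_obs()["ee_pos"],get_obs()["tcp_rot"],get_obs()["opening"])
E
```

```text
time: 4.35
ee_pos: [0.6466, -0.2093, 0.1511]
tcp_rot: [-180.0, -0.0, -0.2]
wrist_force: [0.1, -0.1, -0.7]
opening: 0.013
time: 4.65
ee_pos: [0.6429, -0.2086, 0.0734]
tcp_rot: [-179.8, 0.6, -0.3]
wrist_force: [-0.2, -0.7, -1.8]
opening: 0.0131
[ 0.64579138 -0.20891217  0.0803011 ] [-1.79927871e+02  1.03882245e-01 -2.42240988e-01] 0.013087812113786573
```

View pics/d4.png

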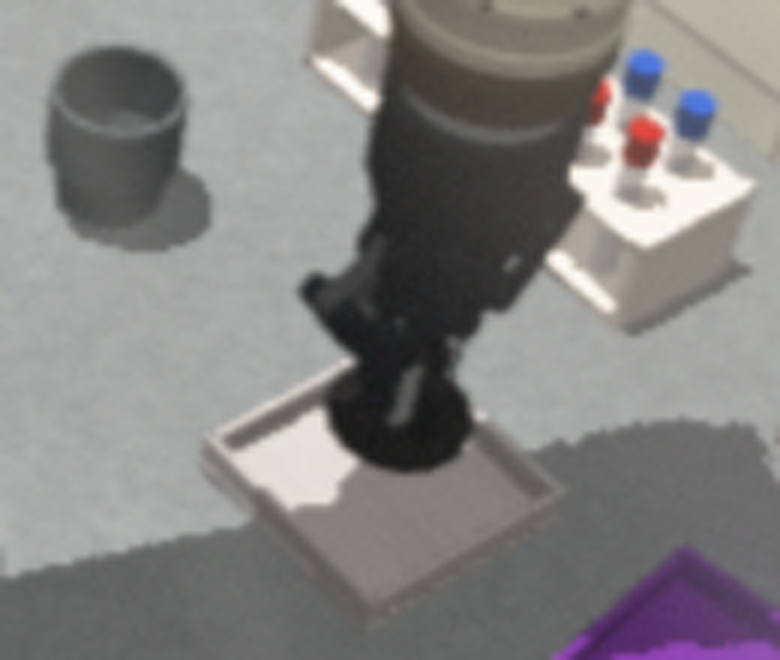

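View pics/w4.png

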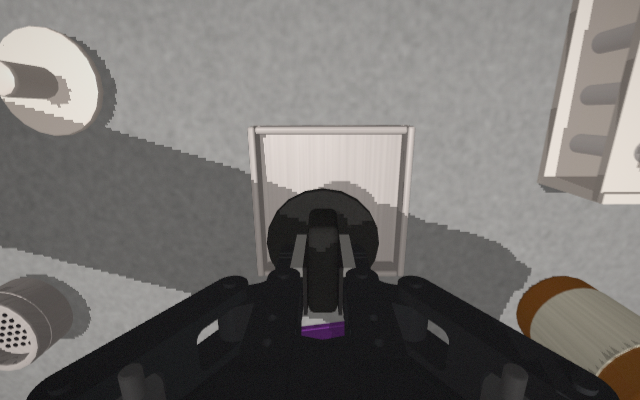

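```bash
python3 -m handwheel '[[1,0.003,0,-0.025,0],[1,0.003,0,-0.042,0],[1,0.003,0,-0.05,0],[1,0.003,0,-0.055,0],[1,0.003,0,-0.055,0]]' 50
```

```text
time: 5.25
ee_pos: [0.6492, -0.2089, 0.0263]
tcp_rot: [-179.9, 0.0, -0.2]
wrist_force: [-0.1, 0.3, -1.2]
opening: 0.013
```

```bash
python3 -m handwheel '[[1,0,0,-0.0015,0],[1,0,0,-0.003,0],[1,0,0,-0.003,0]]' 50; python3 -m handwheel '[[0.7,0,0,0,0],[0.6,0,0,0,0],[0.5,0,0,0,0],[0.5,0,0,0,0],[0.5,0,0,0.01,0]]' 50
```

```text
time: 5.55
ee_pos: [0.65, -0.209, 0.0249]
tcp_rot: [-180.0, -0.1, -0.2]
wrist_force: [-1.5, 0.3, 5.0]
opening: 0.0131
time: 6.05
ee_pos: [0.649, -0.2088, 0.0336]
tcp_rot: [-179.9, 0.1, -0.2]
wrist_force: [-0.1, 0.1, -1.4]
opening: 0.0431
```

```bash
python3 -m handwheel '[[0.3,0,0,0.04,0],[0,0,0,0.09,0],[0,0,0,0.14,0],[0,-0.03,-0.01,0.17,0],[0,-0.075,-0.025,0.17,0]]' 50; python3 -m handwheel '[[0,-0.045,-0.015,0,0],[0,-0.09,-0.03,0,0],[0,-0.135,-0.045,0,0],[0,-0.165,-0.062,0,0],[0,-0.165,-0.062,0,0]]' 50
python3 - <<'E'
from h import *
w=cam("wrist"); cv2.imwrite("pics/w5.png",w["color"]);d=cam("side"); save(d,"d5",350,160,480,250);print(get_obs()["ee_pos"],get_obs()["tcp_rot"],get_obs()["opening"])
E
```

```text
time: 6.55
ee_pos: [0.576, -0.234, 0.2091]
tcp_rot: [179.9, -0.4, -0.1]
wrist_force: [0.1, -0.5, 0.7]
opening: 0.085
time: 7.05
ee_pos: [0.4081, -0.2973, 0.2108]
tcp_rot: [179.8, -0.4, -0.3]
wrist_force: [-0.0, 0.0, 0.8]
opening: 0.0854
[ 0.4107114  -0.29633753  0.21015667] [179.85338289  -0.44502825  -0.19553373] 0.08565259868645629
```

View pics/w5.png

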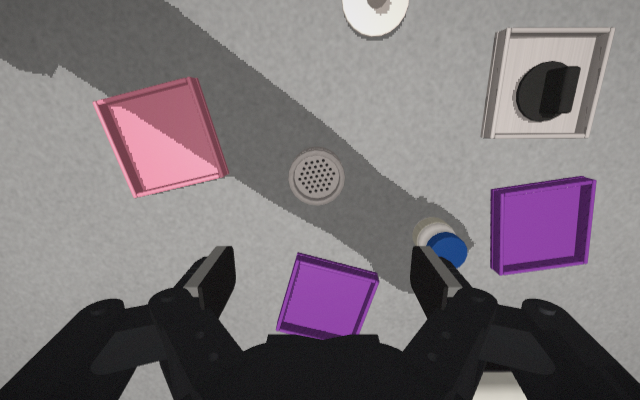

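View pics/d5.png

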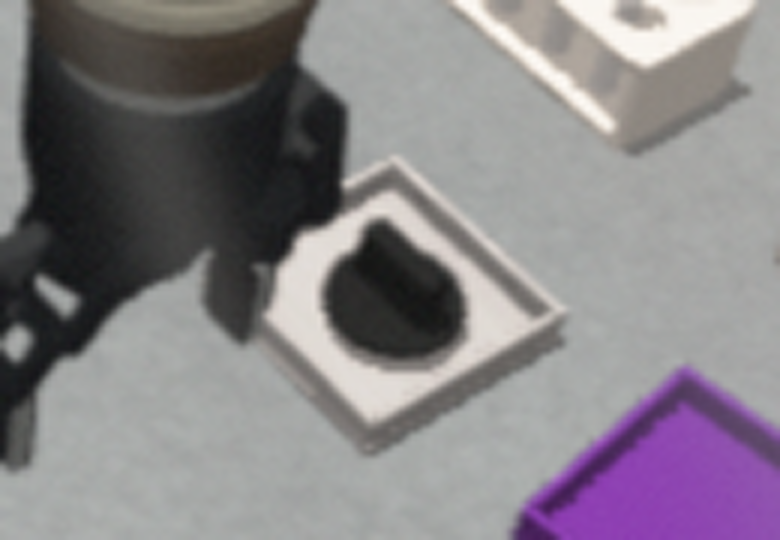

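Run:
```python
from h import *
w=cam("wrist"); save(w,"sup",276,138,356,218,7)
g=cv2.cvtColor(w["color"],cv2.COLOR_BGR2GRAY)
c=cv2.HoughCircles(cv2.GaussianBlur(g,(3,3),1)[140:216,278:355],cv2.HOUGH_GRADIENT,1,100,param1=80,param2=12,minRadius=24,maxRadius=31)
print(c)
u=np.array([316.5,178.2]); print(ray(w,u,.04), ray(w,[[289,178],[344,178]],.04))
o=get_obs(); print(o["ee_pos"],o["tcp_rot"], w["origin"], "tcp axis px",proj(w,[[*o["ee_pos"][:2],.04]]))
```

```text
[[[34.5 36.5 25.2]]]
[[ 0.40535197 -0.29458461  0.04      ]] [[ 0.3757531  -0.29421519  0.04      ]
 [ 0.43499881 -0.29451372  0.04      ]]
[ 0.41132681 -0.29600006  0.20978388] [ 1.79872856e+02 -4.22838062e-01 -1.31961696e-01] [ 0.40955188 -0.22505777  0.35305904] tcp axis px [[322.04951653 179.45586702]]
```

View pics/sup.png

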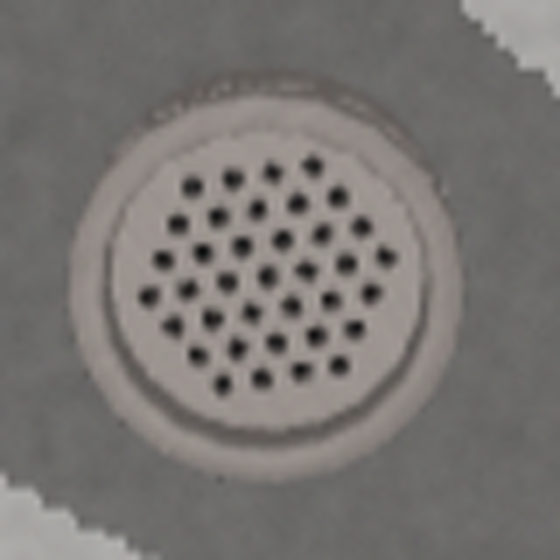

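```bash
python3 -m handwheel '[[0,-0.0086,0,-0.045,0],[0,-0.0086,0,-0.09,0],[0,-0.0086,0,-0.13,0],[0,-0.0086,0,-0.13,0]]' 50
python3 - <<'E'
from h import *
w=cam("wrist"); cv2.imwrite("pics/w6.png",w["color"]);o=get_obs();print(o["ee_pos"],o["tcp_rot"],proj(w,[[*o["ee_pos"][:2],.04]]))
E
```

```text
time: 7.6
ee_pos: [0.401, -0.2935, 0.0745]
tcp_rot: [-179.8, -0.0, -0.1]
wrist_force: [-1.1, 0.8, -0.7]
opening: 0.0852
[ 0.40226704 -0.29457211  0.07810256] [-1.79961197e+02 -2.06404606e-01 -5.75403710e-02] [[324.85704762 228.7102233 ]]
```

View pics/w6.png

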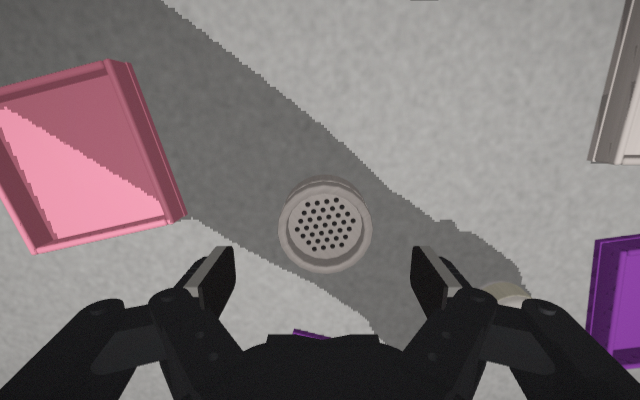

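```bash
python3 -m handwheel '[[0,0,0,-0.03,0],[0,0,0,-0.052,0],[0,0,0,-0.062,0],[0,0,0,-0.068,0],[0,0,0,-0.068,0]]' 50;  python3 -m handwheel '[[0.6,0,0,0,0],[0.6,0,0,0,0],[0.6,0,0,0,0],[0.6,0,0,0,0],[0.6,0,0,0,0]]' 50
```

```text
time: 8.15
ee_pos: [0.403, -0.2948, 0.0112]
tcp_rot: [-180.0, -0.3, -0.0]
wrist_force: [-0.3, 0.9, 0.4]
opening: 0.0854
time: 8.65
ee_pos: [0.4038, -0.2955, 0.0133]
tcp_rot: [179.9, -0.4, -0.0]
wrist_force: [-2.4, 1.5, 9.5]
opening: 0.061
```

```bash
python3 -m handwheel '[[0.6,0,0,0.005,0],[0.6,0,0,0.03,0],[0.6,0,0,0.07,0],[0.6,0,0,0.12,0],[0.6,0,0,0.15,0]]' 50;python3 - <<'E'
from h import *
d=cam("side"); save(d,"d7",295,185,425,300,5);o=get_obs();print(o["ee_pos"],o["tcp_rot"],o["opening"])
w=cam("wrist"); cv2.imwrite("pics/w7.png",w["color"])
E
```

```text
time: 9.15
ee_pos: [0.4043, -0.2958, 0.1677]
tcp_rot: [179.8, -0.6, -0.0]
wrist_force: [0.8, 0.4, -1.2]
opening: 0.061
[ 0.40536684 -0.2966725   0.17176864] [ 1.79599020e+02 -8.09379476e-01 -4.54524868e-02] 0.06086485518406675
```

View pics/w7.png

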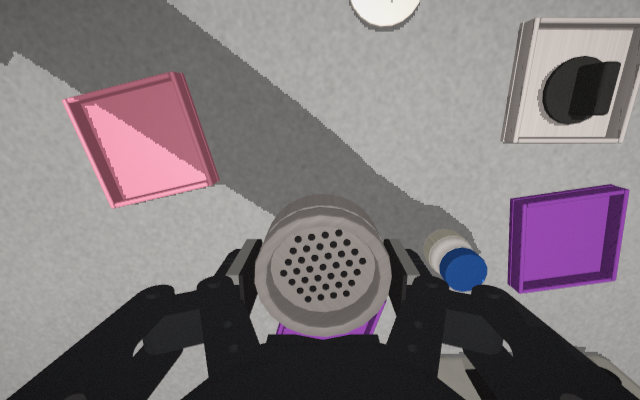

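View pics/d7.png

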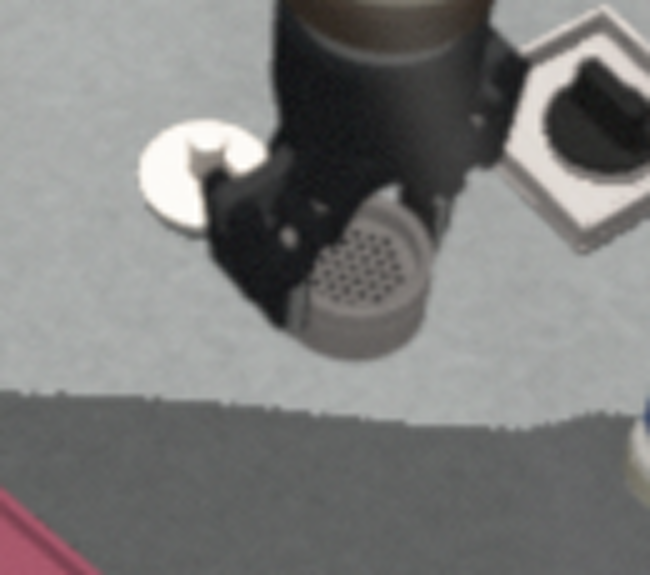

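```bash
python3 - <<'E'
from h import *
w=cam("wrist");o=get_obs();p=o["ee_pos"]; print(p,o["tcp_rot"],proj(w,[[*p[:2],p[2]+.0275]]),ray(w,(323,273),p[2]+.0275))
save(w,"w8",240,180,410,345,4)
E
python3 -m handwheel '[[0.6,0.02,0.04,0,0],[0.6,0.04,0.08,0,0],[0.6,0.06,0.12,0,0],[0.6,0.08,0.16,0,0],[0.6,0.1,0.2,0,0]]' 50
```

```text
[ 0.40471536 -0.29617368  0.16597556] [ 1.79758488e+02 -5.92133198e-01 -4.91788862e-02] [[322.29953716 275.35795975]] [[ 0.40503016 -0.29498274  0.19347556]]
time: 9.8
ee_pos: [0.5046, -0.0944, 0.1647]
tcp_rot: [179.8, -0.5, -0.1]
wrist_force: [0.7, -0.2, -0.8]
opening: 0.0606
```

View pics/w8.png

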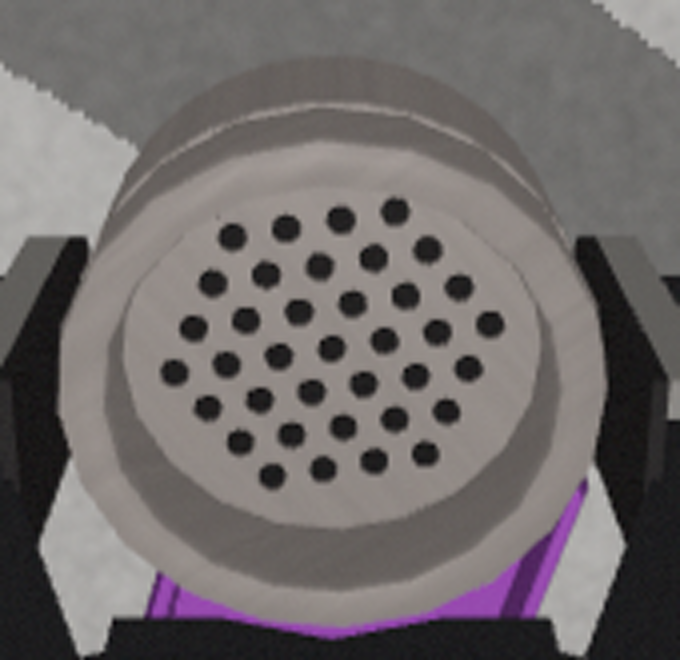

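```bash
python3 -m handwheel '[[0.6,0.028,0.04,0,0],[0.6,0.056,0.08,0,0],[0.6,0.084,0.12,0,0],[0.6,0.112,0.16,0,0],[0.6,0.14,0.2,0,0]]' 50
python3 -m handwheel '[[0.6,0.014,0.01,-0.01,0],[0.6,0.014,0.01,-0.01,0],[0.6,0.014,0.01,-0.01,0]]' 50
python3 - <<'E'
from h import *
w=cam("wrist"); cv2.imwrite("pics/w9.png",w["color"]); save(w,"w9c",260,30,400,150,5)
o=get_obs();p=o["ee_pos"]; print(p,o["tcp_rot"],w["origin"],w["orientation"],proj(w,[[.658,.2175,.05]]))
E
```

```text
time: 10.3
ee_pos: [0.6449, 0.1074, 0.163]
tcp_rot: [179.8, -0.4, -0.1]
wrist_force: [1.6, -0.5, -0.4]
opening: 0.0609
time: 10.6
ee_pos: [0.6581, 0.1175, 0.1509]
tcp_rot: [179.7, -0.2, -0.0]
wrist_force: [-0.5, 0.6, -0.5]
opening: 0.0606
[0.65820857 0.11696235 0.15202916] [ 1.79720105e+02 -2.64609521e-01 -5.99757703e-02] [0.65741926 0.18912117 0.29366543] [ 1.63660915e+02 -1.84817805e-01 -7.57121531e-03] [[322.19241717  71.28774324]]
```

View pics/w9.png

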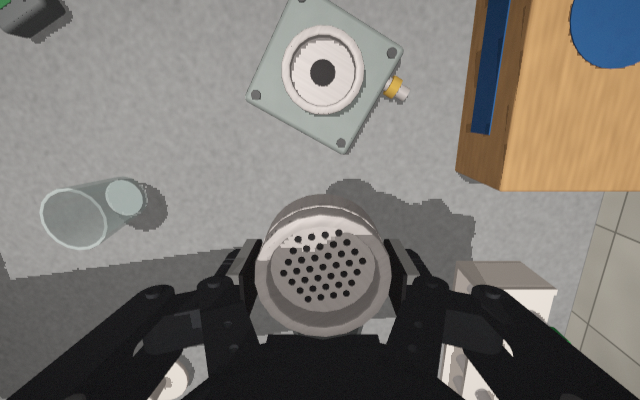

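View pics/w9c.png

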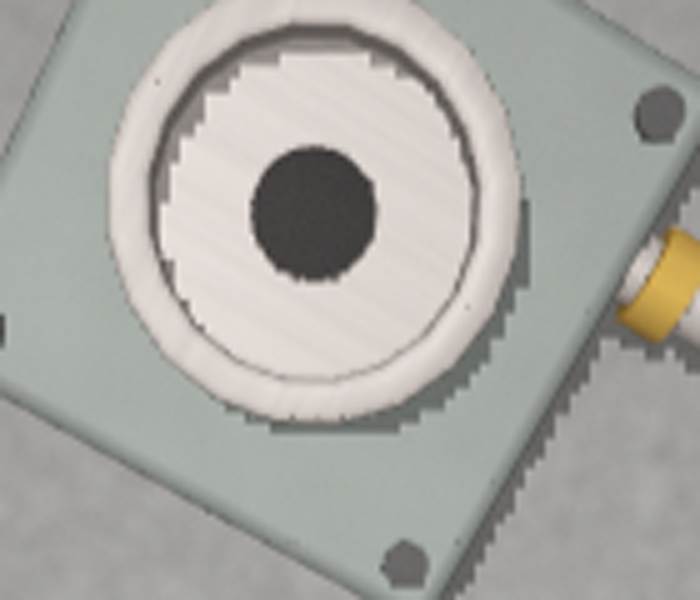

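```bash
python3 -m handwheel '[[0.6,0.0005,0.04,0,0],[0.6,0.0005,0.08,-0.02,0],[0.6,0.0005,0.1009,-0.06,0],[0.6,0.0005,0.1009,-0.08,0],[0.6,0.0005,0.1009,-0.08,0]]' 50
python3 -m handwheel '[[0.6,0,0,0,0],[0.6,0,0,0,0]]' 50
python3 - <<'E'
from h import *
w=cam("wrist"); cv2.imwrite("pics/w10.png",w["color"]); d=cam("side"); save(d,"d10",270,60,390,150,6)
for i in range(4):
    cam("wrist");o=get_obs();p=o["ee_pos"]; print(p,o["tcp_rot"],o["wrist_force"])
E
```

```text
time: 11.15
ee_pos: [0.6565, 0.2169, 0.0687]
tcp_rot: [179.6, 0.0, -0.1]
wrist_force: [0.4, -0.4, -2.9]
opening: 0.061
time: 11.35
ee_pos: [0.657, 0.2159, 0.0707]
tcp_rot: [179.6, -0.1, -0.1]
wrist_force: [-0.1, 0.0, -1.2]
opening: 0.0606
[0.65725288 0.21641616 0.0704781 ] [ 1.79655063e+02 -9.04128732e-02 -1.15548176e-01] [ 0.11786936  0.23339461 -1.28663492]
[0.65713028 0.21655259 0.07014927] [ 1.79647581e+02 -6.99093865e-02 -1.03041921e-01] [-0.05577232  0.31305957 -2.48651887]
[0.65701383 0.21663327 0.06982805] [ 1.79641805e+02 -4.68523108e-02 -9.35582558e-02] [-0.56911293  0.45754483 -1.20343198]
[0.65685787 0.21672095 0.06952104] [ 1.79634233e+02 -2.19620425e-02 -8.52726877e-02] [ 0.8174247   0.90408602 -1.50085252]
```

View pics/w10.png

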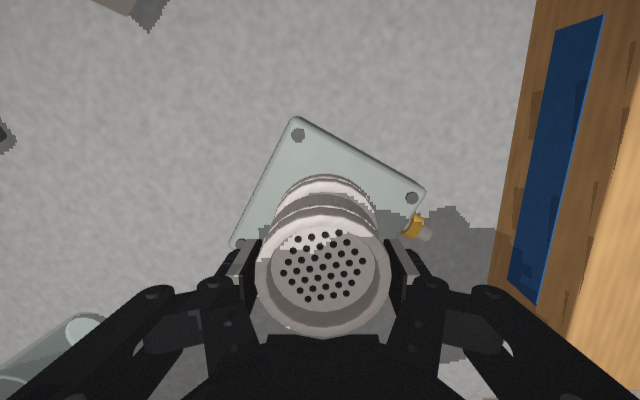

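View pics/d10.png

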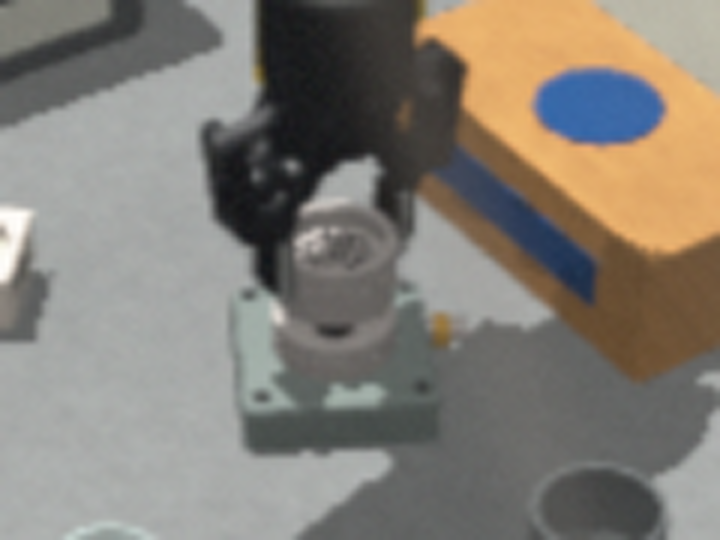

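```bash
python3 -m handwheel '[[0.6,0.0018,0.001,0,0],[0.6,0.0018,0.001,-0.006,0],[0.6,0.0018,0.001,-0.011,0],[0.6,0.0018,0.001,-0.015,0],[0.6,0.0018,0.001,-0.015,0]]' 50
python3 - <<'E'
from h import *
d=cam("side"); save(d,"d11",270,60,390,150,6)
o=get_obs();p=o["ee_pos"]; print(p,o["tcp_rot"],o["wrist_force"])
E
```

```text
time: 12.15
ee_pos: [0.6585, 0.2176, 0.0555]
tcp_rot: [179.6, -0.1, -0.1]
wrist_force: [-4.2, -1.4, 7.6]
opening: 0.061
[0.65845902 0.21763508 0.05549104] [ 1.79636233e+02 -4.53707174e-02 -8.32518470e-02] [-4.60089064 -2.31578475  6.71714197]
```

View pics/d11.png

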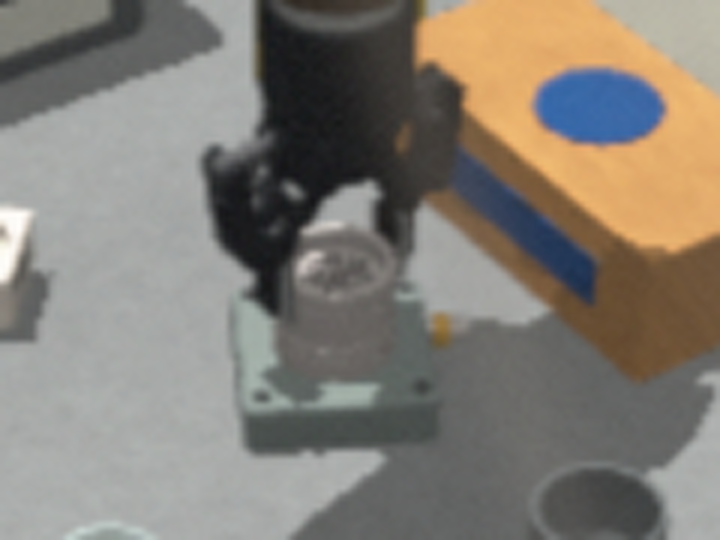

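Seated: contact force is 7 N and the support's foot is no longer visible. I'll release it, then back off.

```bash
python3 -m handwheel '[[0.3,0,0,0,0],[0,0,0,0,0],[0,0,0,0,0],[0,0,0,0.0,0],[0,0,0,0.02,0]]' 50
python3 -m handwheel '[[0,0,0,0.04,0],[0,0,0,0.08,0],[0,0,0,0.12,0],[0,0,0,0.12,0]]' 50
python3 - <<'E'
from h import *
w=cam("wrist"); cv2.imwrite("pics/w12.png",w["color"]); d=cam("side"); save(d,"d12",270,60,390,150,6)
o=get_obs();p=o["ee_pos"]; print(p,o["tcp_rot"],w["origin"],proj(w,[[.6587,.2179,.082]]))
E
```

```text
time: 12.7
ee_pos: [0.657, 0.2172, 0.0724]
tcp_rot: [179.5, 0.2, -0.1]
wrist_force: [0.1, 0.6, 0.1]
opening: 0.0854
time: 13.1
ee_pos: [0.6587, 0.2177, 0.1992]
tcp_rot: [179.7, -0.3, -0.1]
wrist_force: [0.3, -0.1, 0.5]
opening: 0.0854
[0.65762064 0.21735423 0.19338463] [ 1.79583054e+02  1.08013581e-01 -8.33243680e-02] [0.65782356 0.28936132 0.34194382] [[322.16858448 192.22722558]]
```

View pics/w12.png

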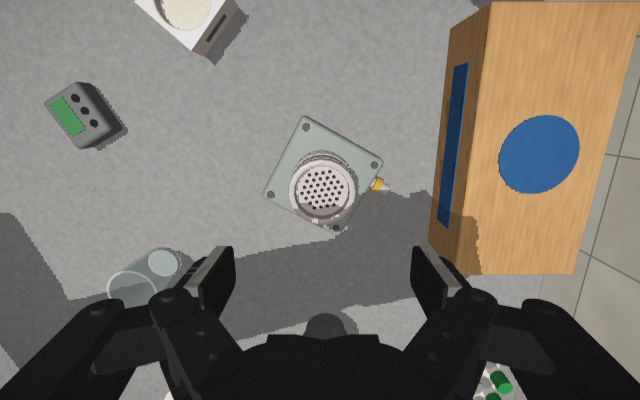

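View pics/d12.png

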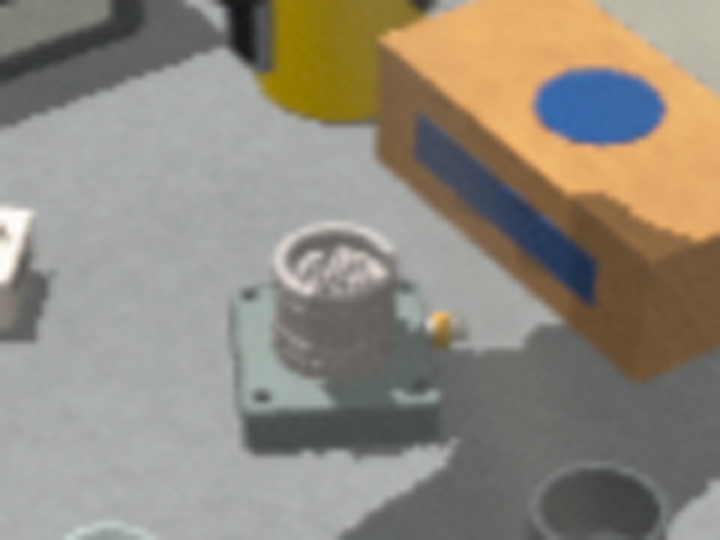

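```bash
python3 -m handwheel '[[0,-0.028,0.036,0.005,0],[0,-0.056,0.072,0.01,0],[0,-0.084,0.108,0.01,0],[0,-0.112,0.144,0.01,0],[0,-0.124,0.168,0.01,0]]' 50
python3 -m handwheel '[[0,0,0,0,0],[0,0,0,0,0]]' 50
python3 - <<'E'
from h import *
w=cam("wrist"); cv2.imwrite("pics/w13.png",w["color"])
o=get_obs();p=o["ee_pos"]; print(p,o["tcp_rot"],w["origin"],proj(w,[[*p[:2],.04]]))
E
```

```text
time: 13.7
ee_pos: [0.5309, 0.3873, 0.2019]
tcp_rot: [179.5, 0.2, 0.0]
wrist_force: [1.0, -0.1, -0.9]
opening: 0.0854
time: 13.9
ee_pos: [0.5301, 0.3875, 0.2001]
tcp_rot: [179.4, 0.4, 0.1]
wrist_force: [0.7, 0.7, -0.1]
opening: 0.0855
[0.53074911 0.38675639 0.20042854] [1.79437738e+02 3.20883237e-01 4.29940088e-02] [0.53051609 0.45981531 0.34241172] [[324.28730838 181.47970706]]
```

View pics/w13.png

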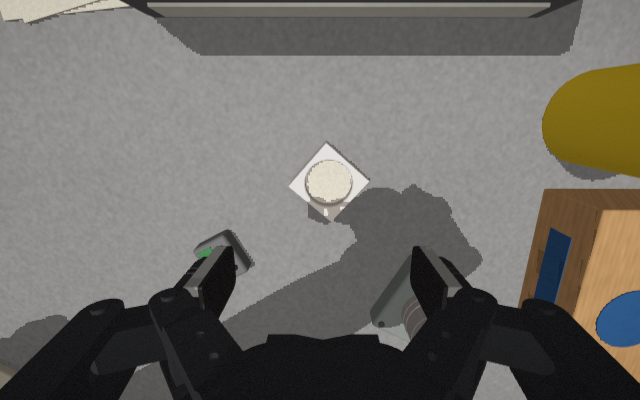

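Run:
```python
from h import *
w=cam("wrist"); save(w,"cas",275,130,385,235,6)
im=w["color"]; g=im.min(2); m=(g>185).astype(np.uint8)*255
c=blob(m,275,130,385,235)
r=cv2.minAreaRect(c); print(r)
b=cv2.boxPoints(r); P=ray(w,b,.04); print(b,P,P.mean(0)); e=np.diff(P,axis=0); print(np.linalg.norm(e,axis=1),np.degrees(np.arctan2(e[:,1],e[:,0])))
o=get_obs(); p=o["ee_pos"]; print(p,o["q"],proj(w,[[*p[:2],.04]]))
```

```text
((327.6548767089844, 182.322998046875), (57.28990173339844, 57.19582748413086), 41.18592071533203)
[[287.2655  184.9823 ]
 [324.9292  141.93805]
 [368.04425 179.6637 ]
 [330.38055 222.70795]] [[0.49256522 0.38211427 0.04      ]
 [0.53203635 0.42693572 0.04      ]
 [0.57720683 0.38803678 0.04      ]
 [0.53827274 0.3397571  0.04      ]] [0.53502028 0.38421097 0.04      ]
[0.05972381 0.05961123 0.0620225 ] [  48.63187226  -40.73366666 -128.88367866]
[0.53121272 0.3863544  0.20080381] [ 36.14249076  20.42550846  24.89212931  95.02331003  -0.26241146
 126.15484105] [[324.0162557 181.1365312]]
```

View pics/cas.png

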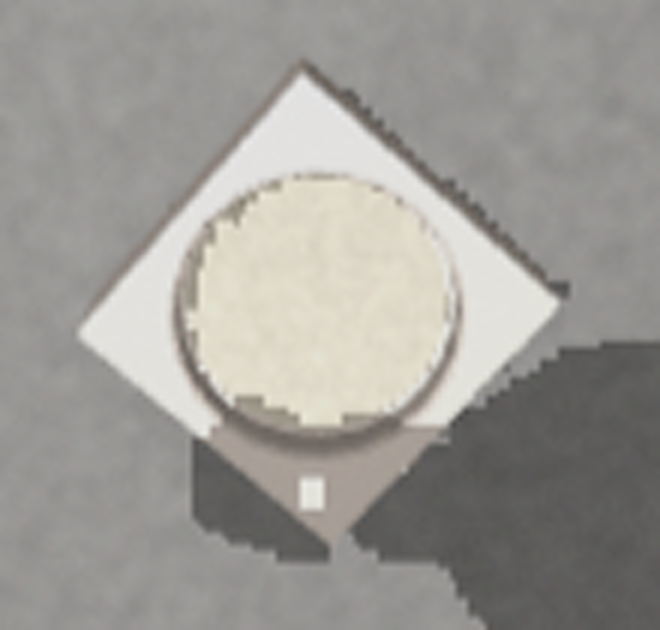

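```bash
python3 -m handwheel '[[0,0.0044,-0.0012,-0.03,8.5],[0,0.0044,-0.0012,-0.06,17],[0,0.0044,-0.0012,-0.09,25.5],[0,0.0044,-0.0012,-0.12,34],[0,0.0044,-0.0012,-0.12,42.5]]' 50
python3 -m handwheel '[[0,0,0,0,6.5],[0,0,0,0,6.5],[0,0,0,0,6.5]]' 50
python3 - <<'E'
from h import *
w=cam("wrist"); cv2.imwrite("pics/w14.png",w["color"])
o=get_obs();p=o["ee_pos"]; print(p,o["tcp_rot"],w["origin"],proj(w,[[*p[:2],.04]]))
E
```

```text
time: 14.5
ee_pos: [0.5346, 0.3822, 0.0752]
tcp_rot: [179.5, 0.7, 42.7]
wrist_force: [-0.3, -0.8, -0.2]
opening: 0.0857
time: 14.8
ee_pos: [0.5352, 0.3813, 0.0752]
tcp_rot: [179.5, 0.7, 48.9]
wrist_force: [0.3, -0.1, 0.6]
opening: 0.0857
[0.53519897 0.38168573 0.07548394] [179.49438397   0.69884786  48.96285643] [0.48211384 0.43031981 0.21764426] [[322.9974135  225.77041328]]
```

View pics/w14.png

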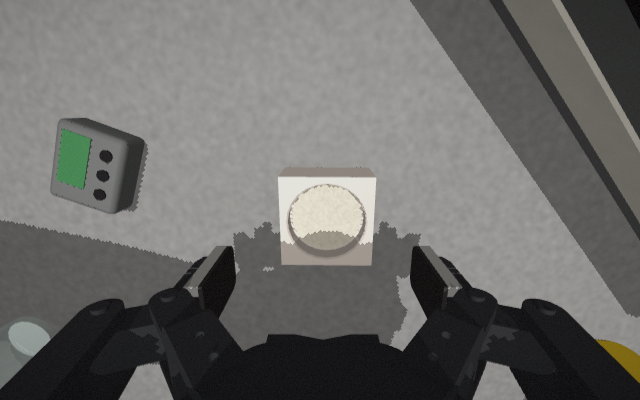

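```bash
python3 -m handwheel '[[0,-0.001,0.003,-0.02,0],[0,-0.001,0.0042,-0.042,0],[0,-0.001,0.0042,-0.058,0],[0,-0.001,0.0042,-0.065,0],[0,-0.001,0.0042,-0.065,0]]' 50;  python3 -m handwheel '[[0.6,0,0,0,0],[0.6,0,0,0,0],[0.6,0,0,0,0],[0.6,0,0,0,0],[0.6,0,0,0,0]]' 50
python3 -m handwheel '[[0.6,0,0,0.005,0],[0.6,0,0,0.03,0],[0.6,0,0,0.07,0],[0.6,0,0,0.12,0],[0.6,0,0,0.15,0]]' 50;python3 - <<'E'
from h import *
w=cam("wrist"); save(w,"w15",230,170,410,340,4);o=get_obs();p=o["ee_pos"];print(p,o["tcp_rot"],o["opening"],proj(w,[[*p[:2],p[2]+.0275]]))
E
```

```text
time: 15.35
ee_pos: [0.5339, 0.3854, 0.0096]
tcp_rot: [179.5, 0.8, 48.9]
wrist_force: [-0.3, 0.0, -0.1]
opening: 0.0856
time: 15.85
ee_pos: [0.5344, 0.3858, 0.0115]
tcp_rot: [179.5, 0.7, 48.9]
wrist_force: [-1.9, -1.2, 4.9]
opening: 0.0604
time: 16.35
ee_pos: [0.535, 0.3863, 0.1666]
tcp_rot: [179.4, 0.4, 48.9]
wrist_force: [0.4, 0.3, -0.4]
opening: 0.0603
[0.53590256 0.38693269 0.17122794] [1.79354669e+02 8.93892142e-02 4.88915077e+01] 0.06018770218368391 [[323.82689281 286.4891082 ]]
```

View pics/w15.png

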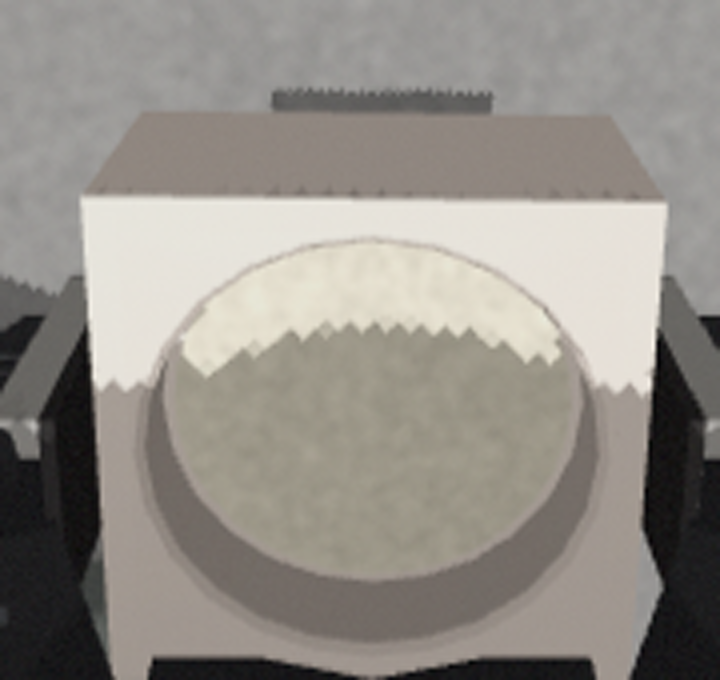

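Run:
```python
from h import *
for i in range(3):
    o=get_obs();w=cam("wrist");p=o["ee_pos"];print(p,w["origin"],o["tcp_rot"],proj(w,[[*p[:2],p[2]+.0285]]), ray(w,(323.1,281.8),p[2]+.0285)-p)
save(w,"w16",230,170,410,340,4)
```

```text
[0.53590256 0.38693269 0.17122794] [0.48154862 0.43496928 0.31352053] [1.79354669e+02 8.93892142e-02 4.88915077e+01] [[321.61671534 281.29874882]] [[0.00061473 0.00032459 0.0285    ]]
[0.53604038 0.38702091 0.1683399 ] [0.48178878 0.43514637 0.31064636] [1.79368295e+02 1.42319419e-01 4.88899975e+01] [[321.55604238 281.31547175]] [[0.00062552 0.00035037 0.0285    ]]
[0.53544662 0.38660439 0.16501876] [0.48162554 0.43503036 0.3073695 ] [179.41605518   0.35224066  48.89375869] [[321.34860818 281.27299036]] [[0.00069946 0.00040609 0.0285    ]]
```

View pics/w16.png

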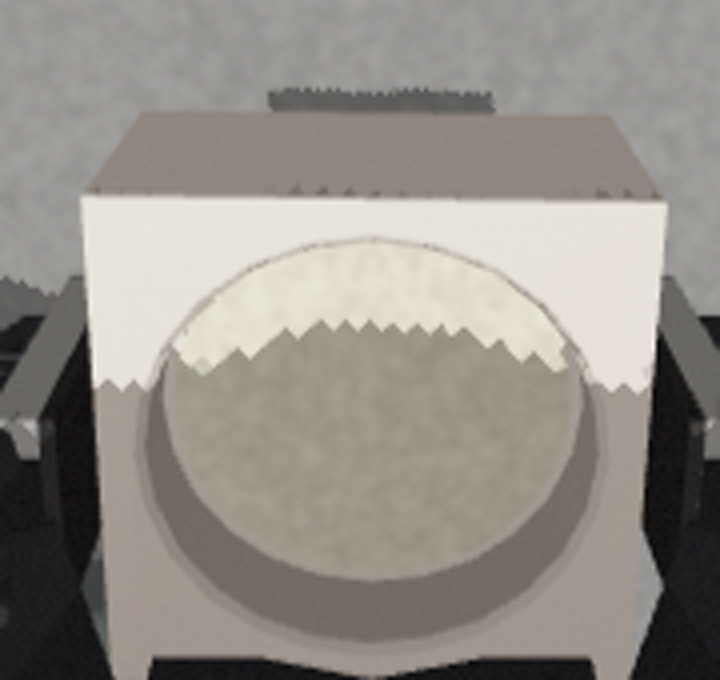

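```bash
python3 - <<'E'
import cv2
I=cv2.imread("pics/w12.png")[140:240,270:380]; cv2.imwrite("pics/w12c.png",cv2.resize(I,None,fx=6,fy=6,interpolation=cv2.INTER_CUBIC))
E
python3 -m handwheel '[[0.6,0.028,-0.038,0,0],[0.6,0.056,-0.077,0,0],[0.6,0.084,-0.115,0,0],[0.6,0.112,-0.153,0,0],[0.6,0.123,-0.1685,0,0]]' 50
python3 -m handwheel '[[0.6,0,0,0,0],[0.6,0,0,0,0]]' 50
```

```text
time: 17.05
ee_pos: [0.659, 0.2138, 0.1601]
tcp_rot: [179.5, 0.7, 48.7]
wrist_force: [-0.6, 0.6, -1.8]
opening: 0.0601
time: 17.25
ee_pos: [0.6585, 0.2134, 0.1583]
tcp_rot: [179.6, 0.9, 48.7]
wrist_force: [-0.0, -0.4, -1.3]
opening: 0.0603
```

View pics/w12c.png

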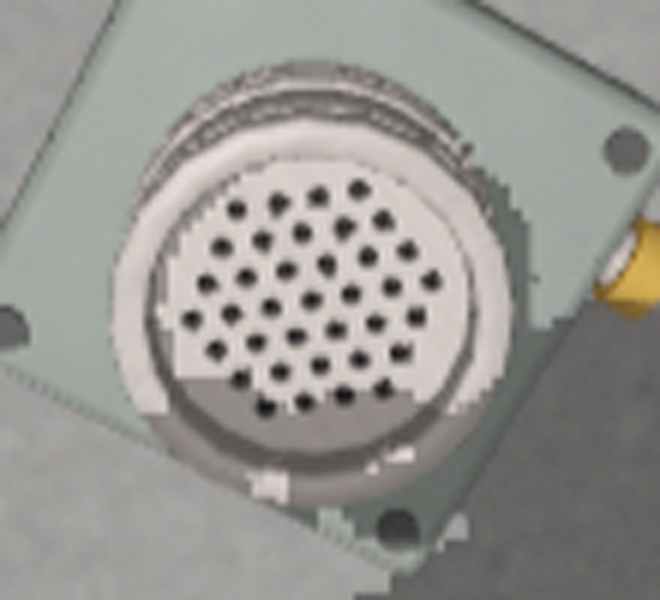

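```bash
python3 -m handwheel '[[0.6,0,0.0048,-0.02,0],[0.6,0,0.0048,-0.045,0],[0.6,0,0.0048,-0.06,0],[0.6,0,0.0048,-0.06,0],[0.6,0,0.0048,-0.06,0]]' 50
python3 - <<'E'
from h import *
d=cam("side"); save(d,"d17",270,40,390,140,6);w=cam("wrist"); cv2.imwrite("pics/w17.png",w["color"])
for i in range(2):
    cam("wrist");o=get_obs();p=o["ee_pos"]; print(p,o["tcp_rot"],o["wrist_force"])
E
```

```text
time: 17.75
ee_pos: [0.6581, 0.219, 0.0988]
tcp_rot: [179.6, 0.9, 48.7]
wrist_force: [0.2, -0.0, -1.7]
opening: 0.0602
[0.65897146 0.21867626 0.09988479] [179.54806332   0.74763892  48.66637613] [ 0.04727605  0.1135359  -0.91140688]
[0.65896535 0.21857545 0.09971898] [179.5531576    0.75577629  48.65788814] [ 0.32474491  0.01192915 -1.65551092]
```

View pics/d17.png

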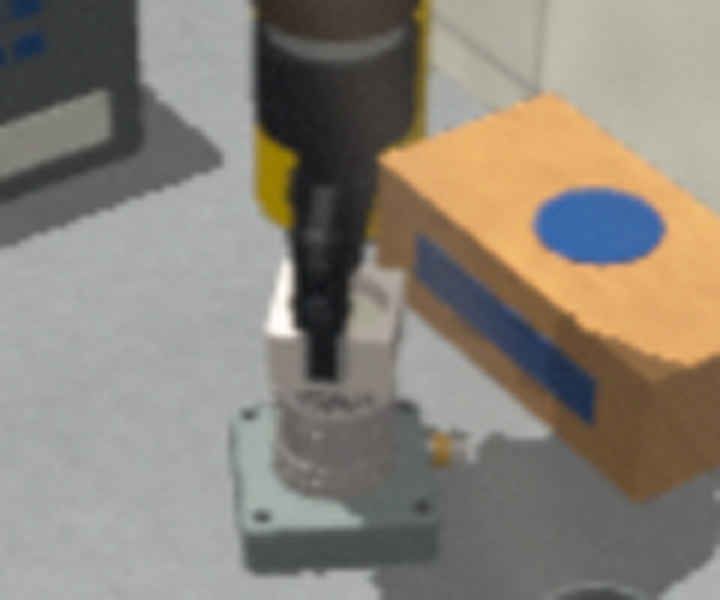

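View pics/w17.png

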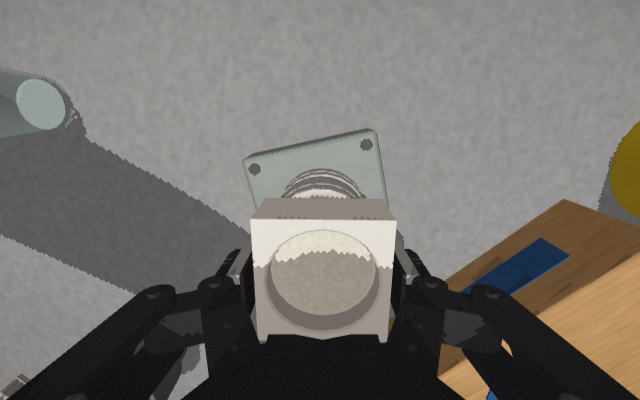

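```bash
python3 -m handwheel '[[0.6,0,0,-0.006,0],[0.6,0,0,-0.01,0],[0.6,0,0,-0.0135,0],[0.6,0,0,-0.0155,0],[0.6,0,0,-0.0155,0]]' 50
python3 - <<'E'
from h import *
d=cam("side"); save(d,"d18",270,40,390,140,6)
o=get_obs();p=o["ee_pos"]; print(p,o["tcp_rot"],o["wrist_force"])
E
```

```text
time: 18.45
ee_pos: [0.6591, 0.2183, 0.0855]
tcp_rot: [179.5, 0.7, 48.6]
wrist_force: [-2.6, -2.9, 8.1]
opening: 0.0603
[0.65915223 0.21835054 0.08554563] [179.49904949   0.69907105  48.64592616] [-2.55190225 -2.26250433  7.6959105 ]
```

View pics/d18.png

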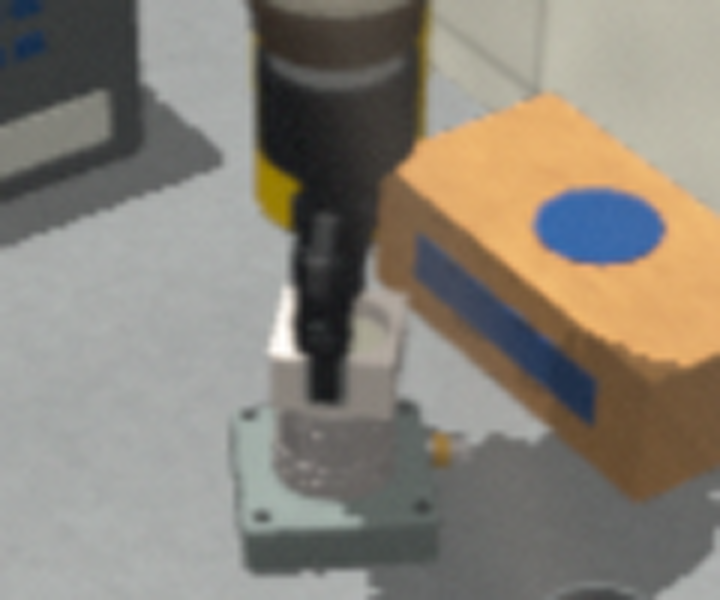

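Seated at the expected height (TCP 0.0855). I'll release, rise, and go look at the funnel.

```bash
python3 -m handwheel '[[0.3,0,0,0,0],[0,0,0,0,0],[0,0,0,0,0],[0,0,0,0.0,0],[0,0,0,0.02,0]]' 50
python3 -m handwheel '[[0,0,0,0.03,0],[0,0,0,0.07,0],[0,0,0,0.11,0],[0,0,0,0.14,0],[0,0,0,0.14,0]]' 50
python3 - <<'E'
from h import *
w=cam("wrist"); cv2.imwrite("pics/w19.png",w["color"]); d=cam("side"); save(d,"d19",270,40,390,140,6)
o=get_obs();p=o["ee_pos"]; print(p,o["tcp_rot"],w["origin"],proj(w,[[.6587,.2182,.114]]))
E
```

```text
time: 19.0
ee_pos: [0.6578, 0.2179, 0.1025]
tcp_rot: [179.6, 1.0, 48.6]
wrist_force: [-1.1, -0.2, -0.8]
opening: 0.0853
time: 19.5
ee_pos: [0.6588, 0.2183, 0.2476]
tcp_rot: [179.4, 0.6, 48.6]
wrist_force: [0.6, -0.7, 0.6]
opening: 0.0856
[0.65821276 0.21807906 0.24266242] [179.61657426   0.89780273  48.65148796] [0.60566382 0.26734313 0.3900354 ] [[323.33800215 187.12493969]]
```

View pics/w19.png

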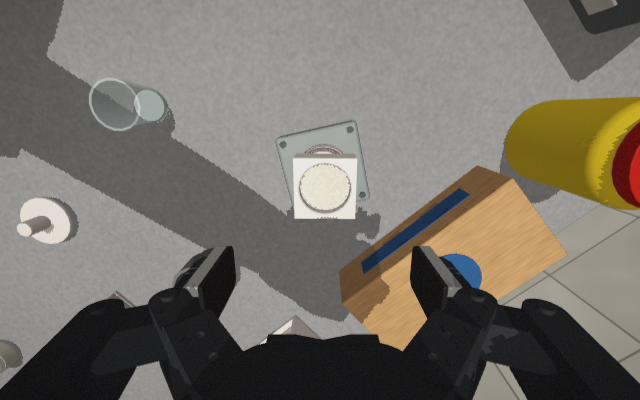

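View pics/d19.png

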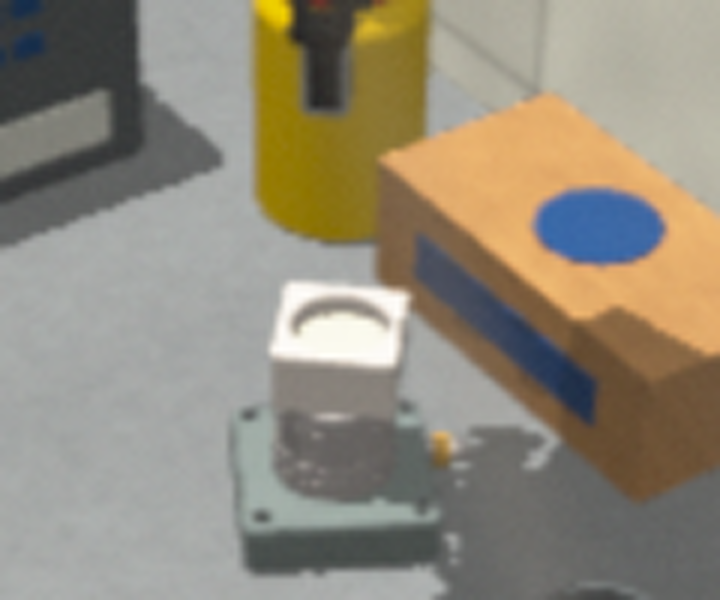

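```bash
python3 - <<'E'
from h import *
w=cam("wrist"); m=(w["color"].min(2)>170).astype(np.uint8)*255
c=blob(m,280,140,370,235); r=cv2.minAreaRect(c); b=cv2.boxPoints(r); P=ray(w,b,.114); print(r,P.mean(0),[np.linalg.norm(P[i]-P[i-1]) for i in range(4)])
save(w,"w19c",280,140,370,230,7)
E
python3 -m handwheel '[[0,0,-0.04,0,-8.4],[0,0,-0.08,0,-16.8],[0,0.001,-0.12,0,-25.2],[0,0.002,-0.16,0,-33.6],[0,0.002,-0.195,0,-42]]' 50
python3 -m handwheel '[[0,0,-0.015,-0.01,-6.5],[0,0,-0.015,-0.015,-6.5],[0,0,-0.015,-0.015,-6.5],[0,0,-0.015,-0.015,-6.5]]' 50
python3 - <<'E'
from h import *
w=cam("wrist"); cv2.imwrite("pics/w20.png",w["color"])
o=get_obs();p=o["ee_pos"]; print(p,o["tcp_rot"],w["origin"],proj(w,[[*p[:2],.073]]))
E
```

```text
((325.5, 190.5), (61.0, 65.0), 90.0) [0.66086592 0.21737226 0.114     ] [np.float64(0.05995509129557318), np.float64(0.05968991875819542), np.float64(0.05974668507370221), np.float64(0.06339713531502991)]
time: 20.15
ee_pos: [0.6592, 0.021, 0.2394]
tcp_rot: [179.7, 1.2, 6.3]
wrist_force: [0.5, 0.6, 0.8]
opening: 0.0856
time: 20.55
ee_pos: [0.6589, 0.007, 0.2238]
tcp_rot: [179.7, 1.2, -0.1]
wrist_force: [0.3, 0.3, 0.1]
opening: 0.0852
[0.65913057 0.00713417 0.22430158] [ 1.79687212e+02  1.17913318e+00 -5.44674799e-02] [0.66175404 0.07866181 0.3664718 ] [[326.11165762 183.45577615]]
```

View pics/w20.png

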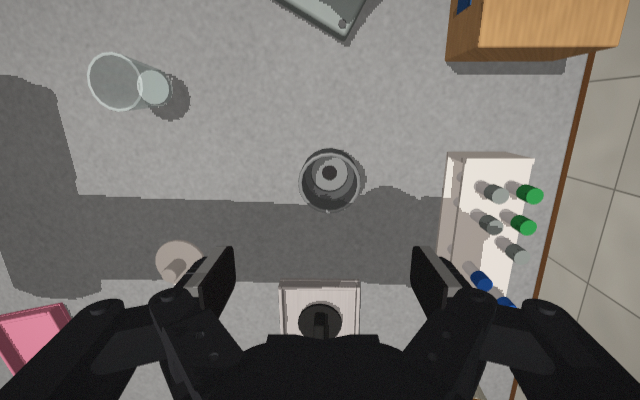

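View pics/w19c.png

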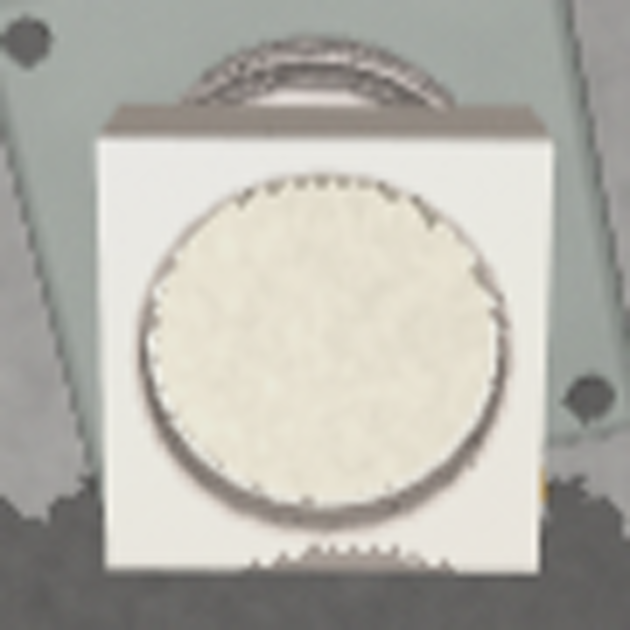

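Run:
```python
from h import *
o=get_obs();p=o["ee_pos"];w=cam("wrist"); save(w,"fun",285,135,375,225,7)
print(p,o["tcp_rot"],proj(w,[[*p[:2],.073]]),ray(w,[(329.5,181)],.073))
```

```text
[0.65913057 0.00713417 0.22430158] [ 1.79687212e+02  1.17913318e+00 -5.44674799e-02] [[325.82099097 183.49327781]] [[0.66285853 0.00975203 0.073     ]]
```

View pics/fun.png

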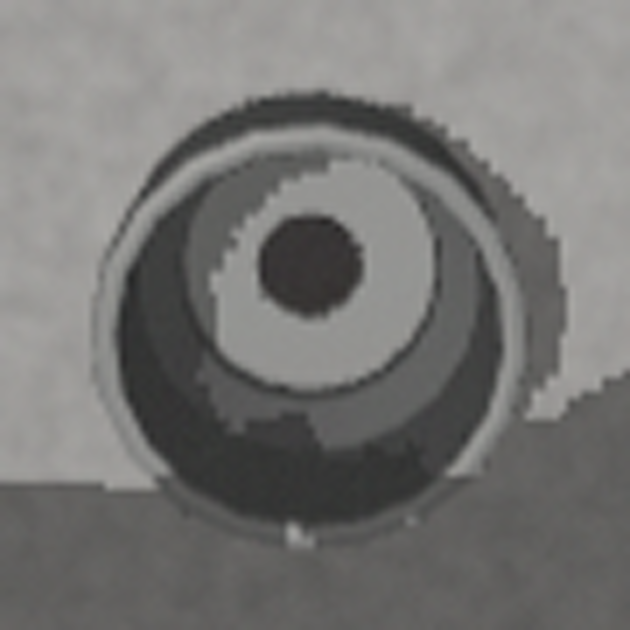

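```bash
python3 -m handwheel '[[0,0.0035,0.0007,-0.04,0],[0,0.0035,0.0007,-0.08,0],[0,0.0035,0.0007,-0.115,0],[0,0.0035,0.0007,-0.115,0],[0,0.0035,0.0007,-0.115,0]]' 50
python3 - <<'E'
from h import *
o=get_obs();p=o["ee_pos"];w=cam("wrist"); save(w,"fun2",250,140,410,270,5);cv2.imwrite("pics/w21.png",w["color"])
print(p,o["tcp_rot"],proj(w,[[*p[:2],.073]]))
E
```

```text
time: 21.15
ee_pos: [0.6627, 0.0085, 0.1106]
tcp_rot: [179.7, 1.2, 0.0]
wrist_force: [0.2, 0.2, 1.2]
opening: 0.0855
[0.66271168 0.00850301 0.11056242] [1.79688179e+02 1.15891607e+00 4.64233113e-03] [[324.06747043 224.94959196]]
```

View pics/fun2.png

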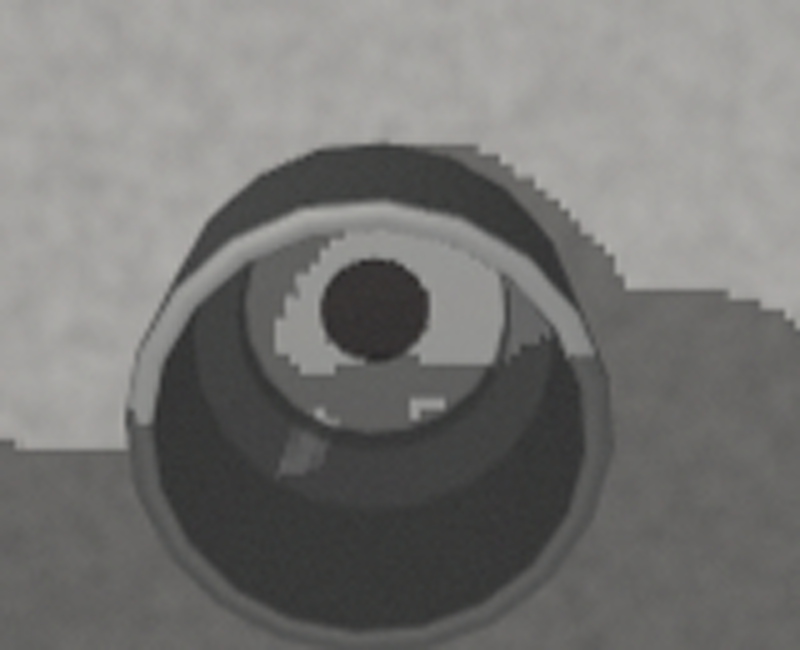

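```bash
python3 -m handwheel '[[0,0,0,-0.03,0],[0,0,0,-0.055,0],[0,0,0,-0.068,0],[0,0,0,-0.0745,0],[0,0,0,-0.0745,0]]' 50;  python3 -m handwheel '[[0.6,0,0,0,0],[0.6,0,0,0,0],[0.6,0,0,0,0],[0.6,0,0,0,0],[0.6,0,0,0,0]]' 50
python3 -m handwheel '[[0.6,0,0,0.005,0],[0.6,0,0,0.03,0],[0.6,0,0,0.07,0],[0.6,0,0,0.12,0],[0.6,0,0,0.15,0]]' 50;python3 -m handwheel '[[0.6,0,0,0.02,0],[0.6,0,0,0.02,0],[0.6,0,0,0.02,0]]' 50
python3 - <<'E'
from h import *
o=get_obs();p=o["ee_pos"];w=cam("wrist");d=cam("side"); save(d,"d22",320,60,430,190,5);cv2.imwrite("pics/w22.png",w["color"]); print(p,o["tcp_rot"],o["opening"],proj(w,[[*p[:2],p[2]+.037]]))
E
```

```text
time: 21.7
ee_pos: [0.6639, 0.0084, 0.0382]
tcp_rot: [179.7, 1.0, -0.0]
wrist_force: [-0.4, 0.4, 0.1]
opening: 0.0852
time: 22.2
ee_pos: [0.6647, 0.0084, 0.0404]
tcp_rot: [179.7, 0.8, -0.0]
wrist_force: [-1.8, -0.6, 6.7]
opening: 0.0616
time: 22.7
ee_pos: [0.6652, 0.0084, 0.1953]
tcp_rot: [179.7, 0.6, -0.0]
wrist_force: [1.5, 0.3, -1.1]
opening: 0.0618
time: 23.0
ee_pos: [0.6654, 0.0084, 0.2155]
tcp_rot: [179.7, 0.5, -0.0]
wrist_force: [-0.4, -0.8, -1.7]
opening: 0.0618
[0.66542763 0.0083799  0.21549224] [ 1.79694418e+02  5.13775494e-01 -7.82412605e-03] 0.06181082261428133 [[322.33582864 292.57235413]]
```

View pics/w22.png

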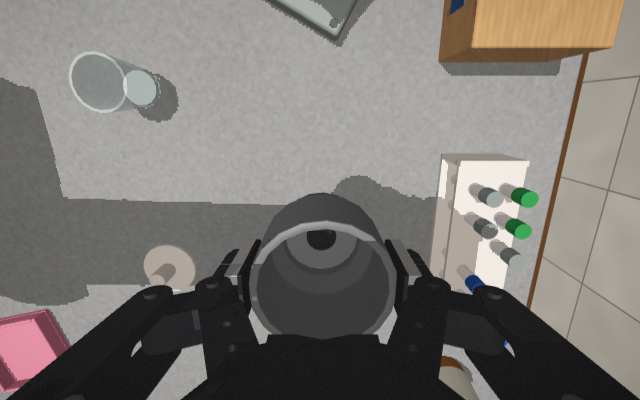

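View pics/d22.png

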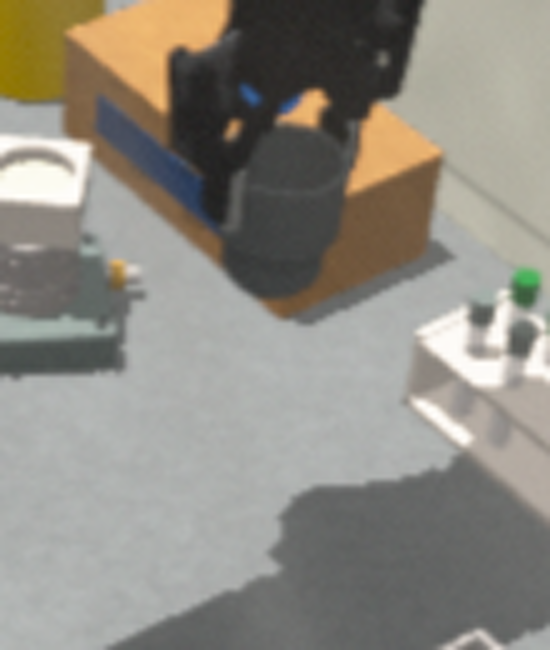

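```bash
python3 -m handwheel '[[0.6,-0.003,0.04,0,0],[0.6,-0.0055,0.08,0,0],[0.6,-0.0055,0.11,0,0],[0.6,-0.0055,0.11,0,0],[0.6,-0.0055,0.11,0,0]]' 50
python3 - <<'E'
from h import *
cam("wrist");o=get_obs();p=o["ee_pos"];w=cam("wrist"); save(w,"w23c",270,20,380,130,6);cv2.imwrite("pics/w23.png",w["color"])
print(p,o["tcp_rot"],w["origin"],w["orientation"],proj(w,[[.6595,.218,.114]]))
E
```

```text
time: 23.6
ee_pos: [0.6588, 0.1188, 0.2121]
tcp_rot: [179.7, 0.8, 0.1]
wrist_force: [-0.3, -0.2, -2.6]
opening: 0.0617
[0.65897209 0.11799798 0.21250711] [1.79654637e+02 7.94057147e-01 6.39806076e-03] [0.66064455 0.18978473 0.35512811] [1.63610742e+02 7.91631215e-01 1.71271392e-02] [[325.38612397  70.78976264]]
```

View pics/w23.png

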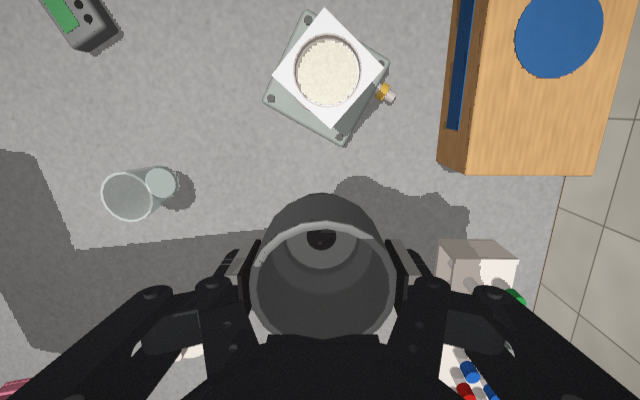

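View pics/w23c.png

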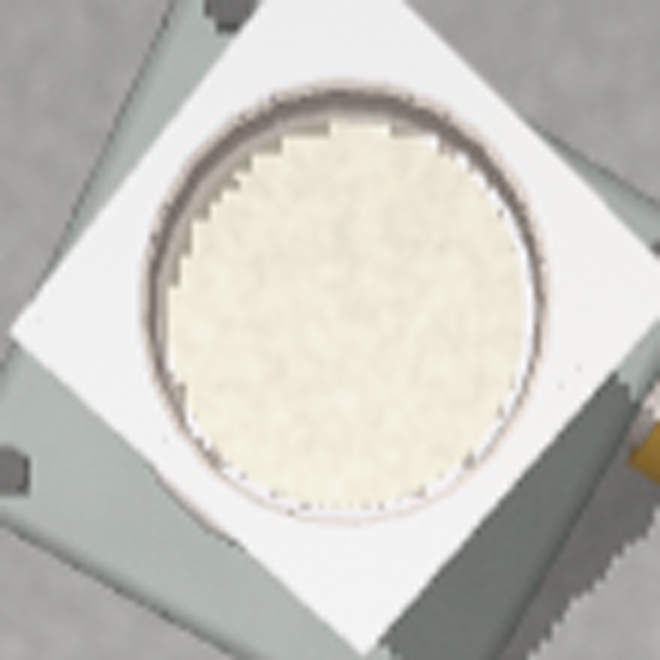

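```bash
python3 -m handwheel '[[0.6,0.0015,0.04,0,0],[0.6,0.0015,0.08,0,0],[0.6,0.0015,0.1005,-0.01,0],[0.6,0.0015,0.1005,-0.03,0],[0.6,0.0015,0.1005,-0.05,0]]' 50
python3 -m handwheel '[[0.6,0,0,0,0],[0.6,0,0,0,0],[0.6,0,0,0,0]]' 50
python3 - <<'E'
from h import *
for i in range(3):
    o=get_obs();p=o["ee_pos"];print(p,o["tcp_rot"]); w=cam("wrist")
cv2.imwrite("pics/w24.png",w["color"]); d=cam("side"); save(d,"d24",270,20,390,140,5); s=cam("scene"); save(s,"s24",385,150,495,260,5); print(o["wrist_force"])
E
```

```text
time: 24.2
ee_pos: [0.6608, 0.2177, 0.1615]
tcp_rot: [179.6, 0.8, -0.0]
wrist_force: [0.3, 0.3, -1.5]
opening: 0.062
time: 24.5
ee_pos: [0.6613, 0.2171, 0.1628]
tcp_rot: [179.7, 0.7, -0.1]
wrist_force: [0.5, 0.1, -1.2]
opening: 0.0618
[0.66125328 0.21711327 0.16282944] [ 1.79665191e+02  6.91472072e-01 -8.64644038e-02]
[0.66132553 0.21728789 0.16298294] [ 1.79673025e+02  6.69888336e-01 -7.71120620e-02]
[0.66131099 0.21744071 0.16292913] [ 1.79675885e+02  6.68377972e-01 -6.52302197e-02]
[-0.7143524   0.13522521 -1.67293544]
```

View pics/d24.png

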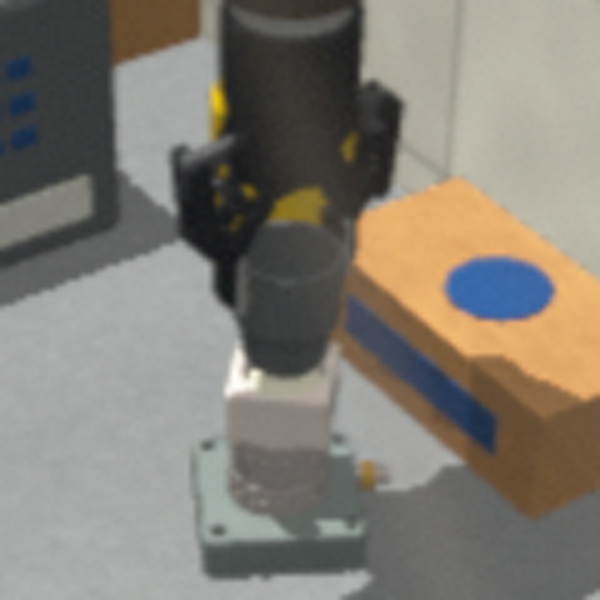

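View pics/s24.png

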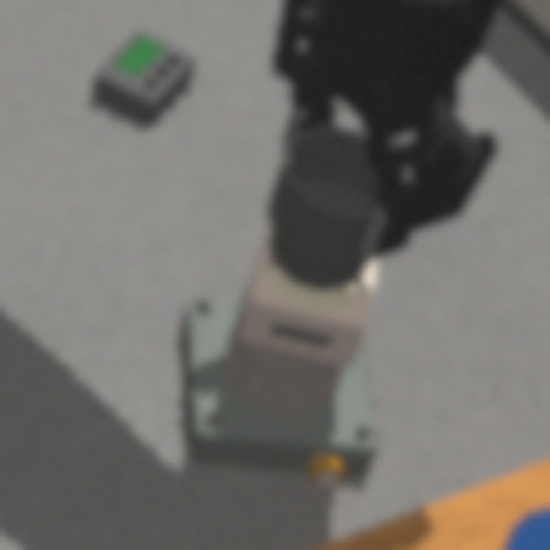

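View pics/w24.png

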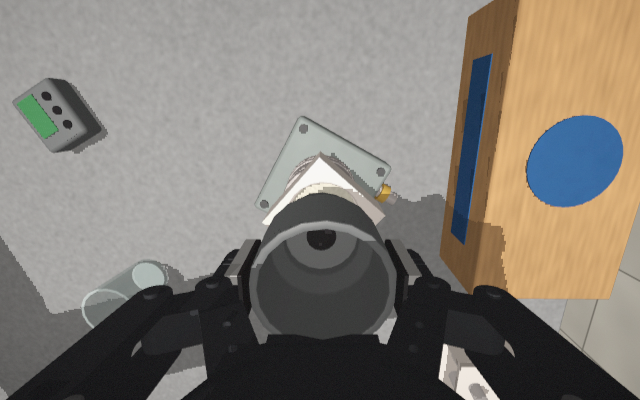

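Run:
```python
from h import *
o=get_obs();p=o["ee_pos"];w=cam("wrist");print(p,o["tcp_rot"],proj(w,[[*p[:2],.114],[*p[:2],.122]])); save(w,"w25",245,140,405,240,5)
```

```text
[0.66106497 0.21770737 0.16229182] [ 1.79663857e+02  7.11472448e-01 -4.09457635e-02] [[323.74719342 219.06996317]
 [323.64739621 223.34907518]]
```

View pics/w25.png

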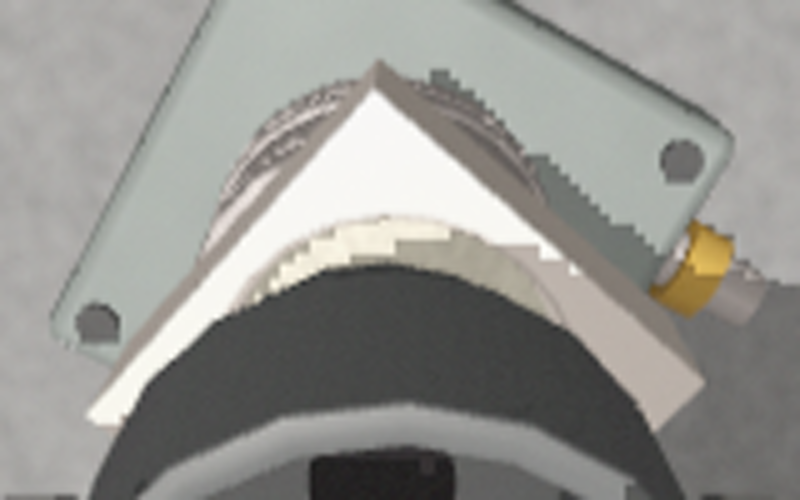

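```bash
python3 -m handwheel '[[0.6,0.0002,0,-0.006,0],[0.6,0.0002,0,-0.011,0],[0.6,0.0002,0,-0.015,0],[0.6,0.0002,0,-0.0165,0],[0.6,0.0002,0,-0.0165,0]]' 50
python3 - <<'E'
from h import *
d=cam("side"); save(d,"d26",270,20,390,140,5)
o=get_obs();p=o["ee_pos"]; print(p,o["tcp_rot"],o["wrist_force"])
E
```

```text
time: 25.3
ee_pos: [0.6612, 0.2178, 0.1461]
tcp_rot: [179.7, 0.7, -0.0]
wrist_force: [-1.6, -0.6, 2.3]
opening: 0.0621
[0.66118592 0.21777915 0.14613855] [ 1.79669207e+02  6.86668877e-01 -3.77434874e-02] [-1.01354135  0.34743858  3.45377063]
```

View pics/d26.png

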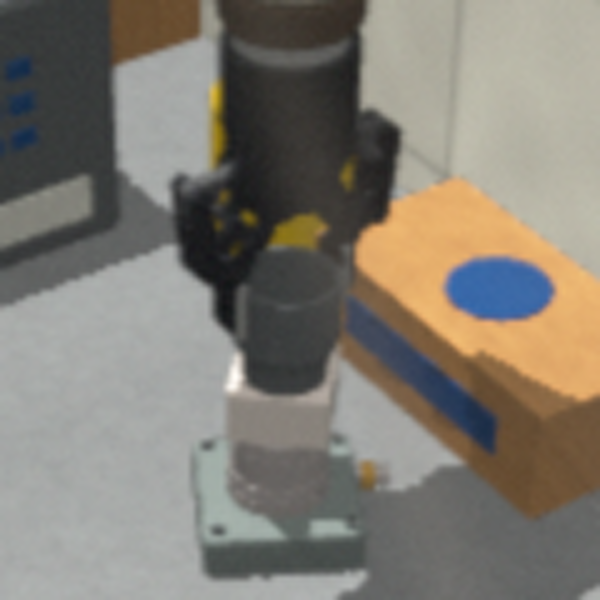

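Contact at the expected height (TCP 0.146). I'll release and check.

```bash
python3 -m handwheel '[[0.3,0,0,-0.0005,0],[0,0,0,0,0],[0,0,0,0,0],[0,0,0,0.0,0],[0,0,0,0.02,0]]' 50
python3 -m handwheel '[[0,0,0,0.03,0],[0,0,0,0.07,0],[0,0,0,0.11,0],[0,0,0,0.12,0],[0,0,0,0.12,0]]' 50
python3 - <<'E'
from h import *
o=get_obs();p=o["ee_pos"];w=cam("wrist"); cv2.imwrite("pics/w27.png",w["color"]); d=cam("side"); save(d,"d27",270,20,390,140,5);  print(p,o["tcp_rot"],w["origin"],proj(w,[[.661,.218,.179]]))
E
```

```text
time: 25.85
ee_pos: [0.6601, 0.2175, 0.163]
tcp_rot: [179.6, 1.0, -0.0]
wrist_force: [-0.2, -0.5, 0.3]
opening: 0.0853
time: 26.35
ee_pos: [0.6608, 0.2176, 0.285]
tcp_rot: [179.6, 0.8, -0.0]
wrist_force: [0.0, 0.7, -0.0]
opening: 0.0854
[0.66080721 0.21762244 0.28503617] [ 1.79640252e+02  7.71226978e-01 -3.63087492e-02] [0.66247145 0.28943994 0.42767279] [[324.63399795 195.29246498]]
```

View pics/w27.png

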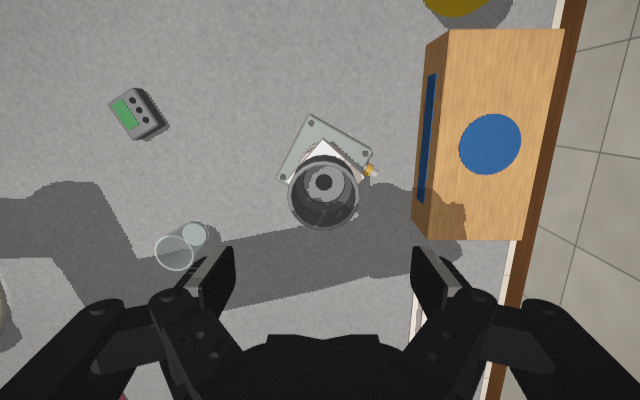

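View pics/d27.png

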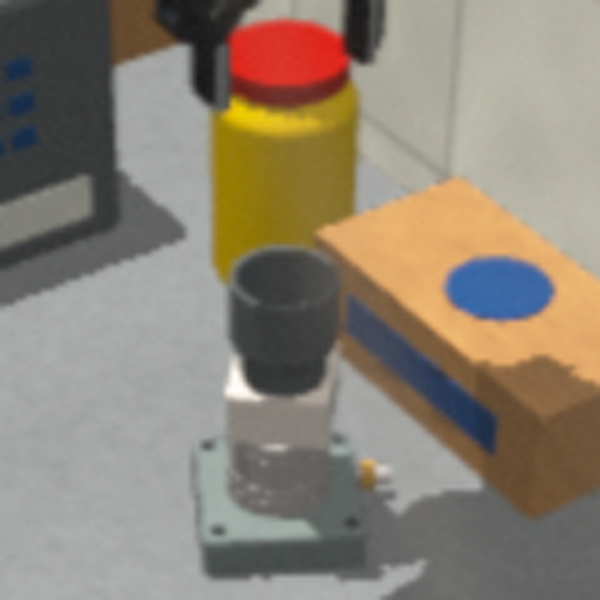

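```bash
python3 -m handwheel '[[0,-0.024,-0.042,0,0],[0,-0.048,-0.084,0,0],[0,-0.072,-0.126,0,0],[0,-0.096,-0.168,0,0],[0,-0.12,-0.21,0,0]]' 50
python3 -m handwheel '[[0,-0.025,-0.04,-0.02,0],[0,-0.05,-0.08,-0.04,0],[0,-0.077,-0.118,-0.06,0],[0,-0.077,-0.118,-0.085,0],[0,-0.077,-0.118,-0.085,0]]' 50
python3 - <<'E'
from h import *
cam("wrist");o=get_obs();p=o["ee_pos"];w=cam("wrist"); cv2.imwrite("pics/w28.png",w["color"]); save(w,"lid",260,130,390,240,6); print(p,o["tcp_rot"],w["origin"],proj(w,[[*p[:2],.014],[*p[:2],.044]]))
E
```

```text
time: 26.95
ee_pos: [0.5384, 0.0061, 0.2797]
tcp_rot: [179.6, 1.2, -0.0]
wrist_force: [0.2, -1.0, -0.0]
opening: 0.0854
time: 27.45
ee_pos: [0.4585, -0.1125, 0.1902]
tcp_rot: [179.6, 1.5, -0.2]
wrist_force: [0.7, 0.0, 0.2]
opening: 0.0856
[ 0.45973579 -0.11191169  0.19244281] [ 1.79615285e+02  1.39998781e+00 -1.02786417e-01] [ 0.46304184 -0.04004047  0.33500799] [[326.65466086 177.45778453]
 [326.33215493 183.97116096]]
```

View pics/w28.png

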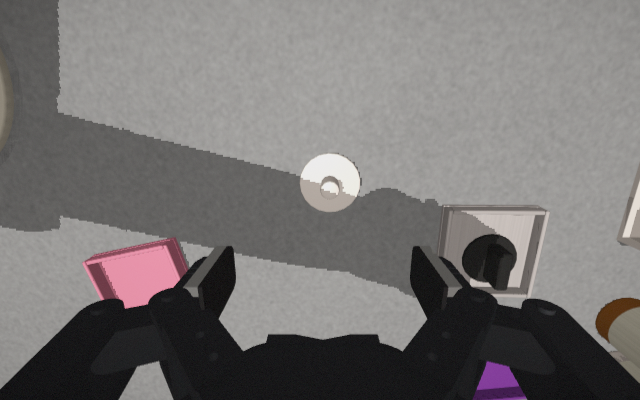

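View pics/lid.png

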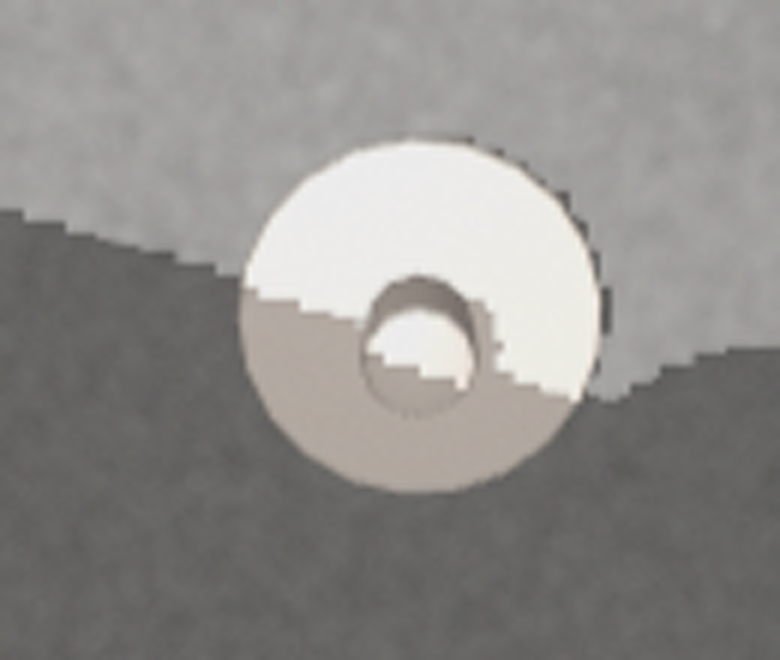

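```bash
python3 -m handwheel '[[0,0.0037,-0.0065,-0.04,0],[0,0.0037,-0.0065,-0.08,0],[0,0.0037,-0.0065,-0.11,0],[0,0.0037,-0.0065,-0.11,0],[0,0.0037,-0.0065,-0.11,0]]' 50
python3 - <<'E'
from h import *
cam("wrist");o=get_obs();p=o["ee_pos"];w=cam("wrist"); cv2.imwrite("pics/w29.png",w["color"]); save(w,"lid2",250,150,400,280,5); print(p,o["tcp_rot"],proj(w,[[*p[:2],.014],[*p[:2],.044]]))
E
```

```text
time: 28.05
ee_pos: [0.4653, -0.1174, 0.0854]
tcp_rot: [179.6, 1.2, 0.0]
wrist_force: [0.1, -0.1, 1.2]
opening: 0.0852
[ 0.46584496 -0.11773151  0.08625604] [1.79554546e+02 1.14126636e+00 2.67200373e-02] [[324.73857656 207.87241384]
 [324.17277454 222.21448467]]
```

View pics/lid2.png

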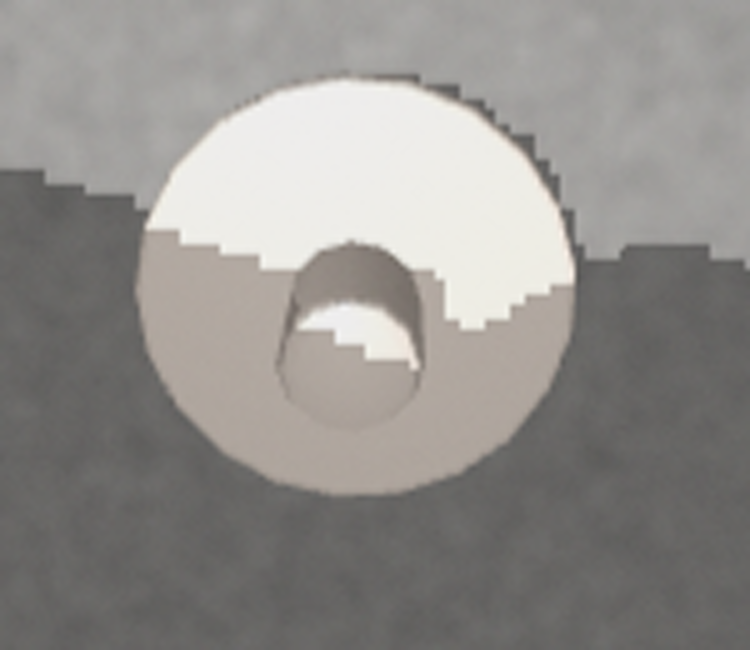

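```bash
python3 -m handwheel '[[0,-0.0026,0,-0.02,0],[0,-0.0026,0,-0.045,0],[0,-0.0026,0,-0.06,0],[0,-0.0026,0,-0.0665,0],[0,-0.0026,0,-0.0665,0]]' 50;  python3 -m handwheel '[[0.9,0,0,0,0],[0.9,0,0,0,0],[0.9,0,0,0,0],[0.9,0,0,0,0],[0.9,0,0,0,0]]' 40
python3 -m handwheel '[[1,0,0,0,0],[1,0,0,0,0]]' 50
```

```text
time: 28.65
ee_pos: [0.4635, -0.1179, 0.0201]
tcp_rot: [179.5, 1.1, 0.0]
wrist_force: [0.6, 0.4, 0.5]
opening: 0.0856
time: 29.15
ee_pos: [0.4637, -0.118, 0.0205]
tcp_rot: [179.5, 1.1, 0.0]
wrist_force: [-0.7, -0.1, 2.9]
opening: 0.0185
time: 29.35
ee_pos: [0.4637, -0.118, 0.0206]
tcp_rot: [179.5, 1.1, 0.0]
wrist_force: [-0.3, 0.5, 2.2]
opening: 0.0184
```

```bash
python3 -m handwheel '[[1,0,0,0.01,0],[1,0,0,0.05,0],[1,0,0,0.1,0],[1,0,0,0.15,0],[1,0,0,0.2,0]]' 50
python3 -m handwheel '[[1,0.025,0.03,0.03,0],[1,0.05,0.065,0.045,0],[1,0.08,0.1,0.045,0],[1,0.11,0.135,0.045,0],[1,0.14,0.17,0.045,0]]' 50
python3 -m handwheel '[[1,0.025,0.03,0,0],[1,0.055,0.065,0,0],[1,0.055,0.065,0,0],[1,0.055,0.065,0,0]]' 50
python3 - <<'E'
from h import *
cam("wrist");o=get_obs();p=o["ee_pos"];w=cam("wrist"); cv2.imwrite("pics/w30.png",w["color"]); save(w,"w30c",270,20,380,130,6); print(p,o["tcp_rot"],o["opening"],w["origin"],w["orientation"],proj(w,[[.661,.218,.179]]))
E
```

```text
time: 29.85
ee_pos: [0.4632, -0.1178, 0.2233]
tcp_rot: [179.5, 1.0, 0.0]
wrist_force: [0.6, -0.7, -1.1]
opening: 0.0179
time: 30.35
ee_pos: [0.604, 0.0538, 0.2691]
tcp_rot: [179.5, 1.0, 0.0]
wrist_force: [0.7, -1.4, 0.2]
opening: 0.0186
time: 30.75
ee_pos: [0.6593, 0.1197, 0.2677]
tcp_rot: [179.5, 1.1, 0.1]
wrist_force: [0.3, -0.5, 0.1]
opening: 0.0186
[0.65880218 0.11877242 0.26900876] [1.79512813e+02 1.04251377e+00 3.97238174e-02] 0.01840011305736151 [0.66105872 0.1908909  0.41145822] [1.63466639e+02 1.03702809e+00 4.85036496e-02] [[328.2262762   70.03842844]]
```

View pics/w30.png

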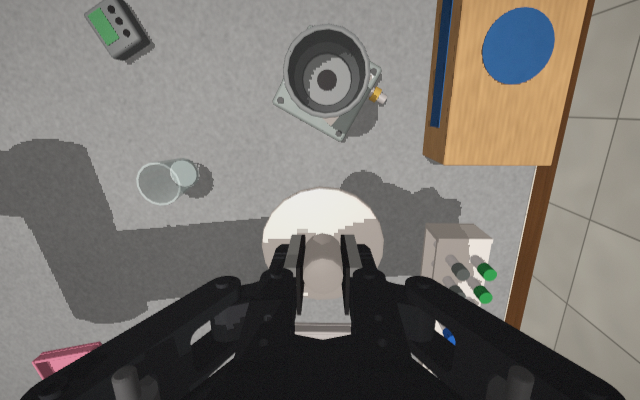

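View pics/w30c.png

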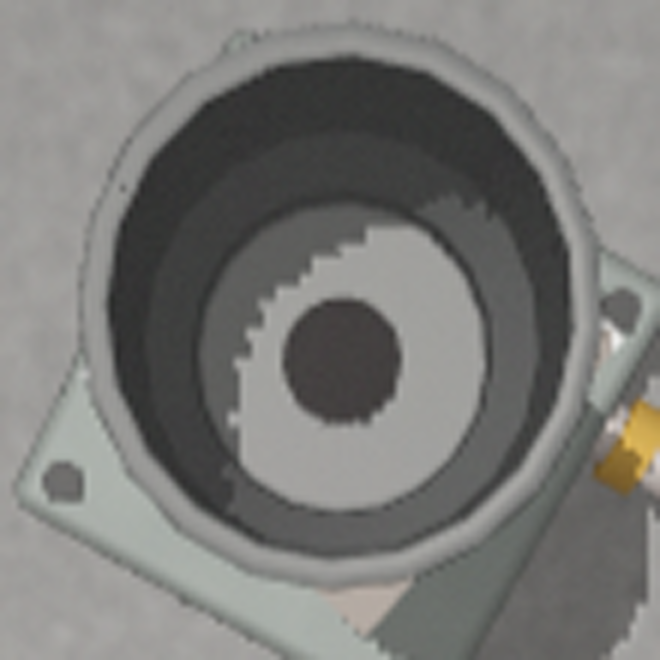

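Run:
```python
from h import *
o=get_obs();p=o["ee_pos"];w=cam("wrist"); z=p[2]-.0065
print(p,o["tcp_rot"],proj(w,[[*p[:2],z],[p[0],p[1]+.034,z],[p[0]-.034,p[1],z],[p[0]+.034,p[1],z]])); save(w,"w31",255,180,395,310,5)
```

```text
[0.65855988 0.11821376 0.26990363] [ 1.79525259e+02  9.70187135e-01 -2.64451817e-03] [[323.16027144 245.87863875]
 [323.20886051 185.9416736 ]
 [261.55342588 245.41573644]
 [385.18267949 246.34466353]]
```

View pics/w31.png

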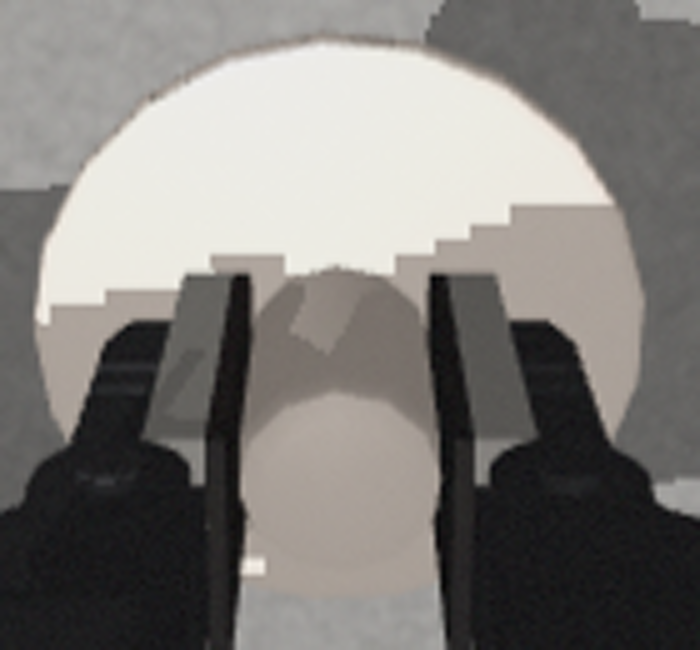

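Run:
```python
from h import *
o=get_obs();p=o["ee_pos"];w=cam("wrist"); x,y,Z=p
print(p,o["tcp_rot"])
for n,dy,z in (("back",.034,-.0065),("front",-.034,-.0065),("knobtop c",0,.0235),("kt back",.01,.0235),("kt front",-.01,.0235),("knob base back",.01,-.0065)): print(n,proj(w,[[x,y+dy,Z+z]]).round(1))
d=cam("side"); q=proj(d,[[x,y,Z]])[0]; print(q); a,b=q.astype(int); save(d,"d31",a-50,b-50,a+50,b+40,6)
```

```text
[0.65845565 0.11790462 0.27040974] [ 1.79537073e+02  9.24175336e-01 -3.34175734e-02]
back [[323.2 185.9]]
front [[323.2 299.1]]
knobtop c [[322.3 275.1]]
kt back [[322.2 255.1]]
kt front [[322.3 294.2]]
knob base back [[323.2 229. ]]
[348.92041189  62.53921773]
```

View pics/d31.png

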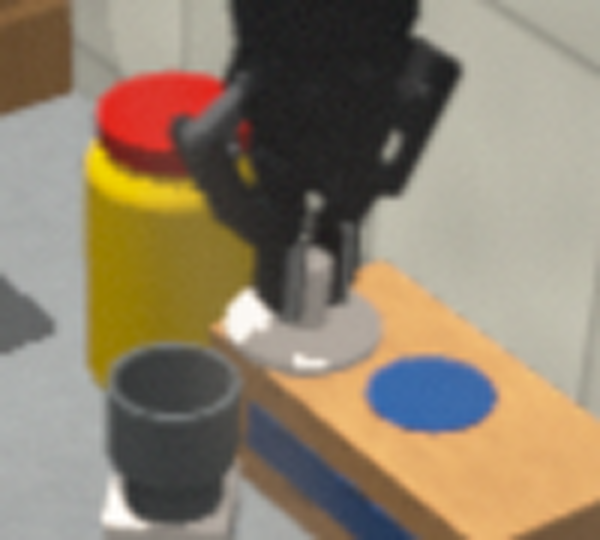

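```bash
python3 -m handwheel '[[1,0.002,0.04,0,0],[1,0.002,0.08,0,0],[1,0.002,0.0999,-0.015,0],[1,0.002,0.0999,-0.045,0],[1,0.002,0.0999,-0.06,0]]' 50
python3 -m handwheel '[[1,0,0,0,0],[1,0,0,0,0],[1,0,0,0,0]]' 50
python3 - <<'E'
from h import *
cam("wrist");o=get_obs();p=o["ee_pos"];w=cam("wrist");print(p,o["tcp_rot"],o["wrist_force"],proj(w,[[*p[:2],.179],[*p[:2],p[2]-.0065]]))
cv2.imwrite("pics/w32.png",w["color"]); d=cam("side"); save(d,"d32",270,10,390,130,5); s=cam("scene"); save(s,"s32",385,120,495,230,5); save(w,"w32c",255,150,395,260,5)
E
```

```text
time: 31.5
ee_pos: [0.6596, 0.2176, 0.2081]
tcp_rot: [179.5, 1.0, -0.0]
wrist_force: [0.4, -0.3, -1.9]
opening: 0.0182
time: 31.8
ee_pos: [0.6598, 0.2172, 0.2097]
tcp_rot: [179.5, 0.9, -0.0]
wrist_force: [0.2, 0.8, -0.8]
opening: 0.0183
[0.65996053 0.21729085 0.20972089] [ 1.79535021e+02  8.71844882e-01 -4.30369781e-02] [-0.16943657 -0.61712749  0.19842021] [[323.67335335 228.87620635]
 [323.17733698 245.88529923]]
```

View pics/w32c.png

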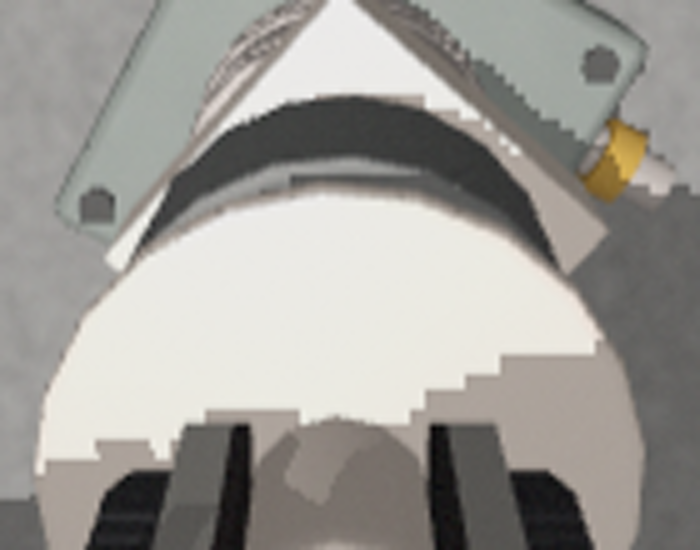

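View pics/d32.png

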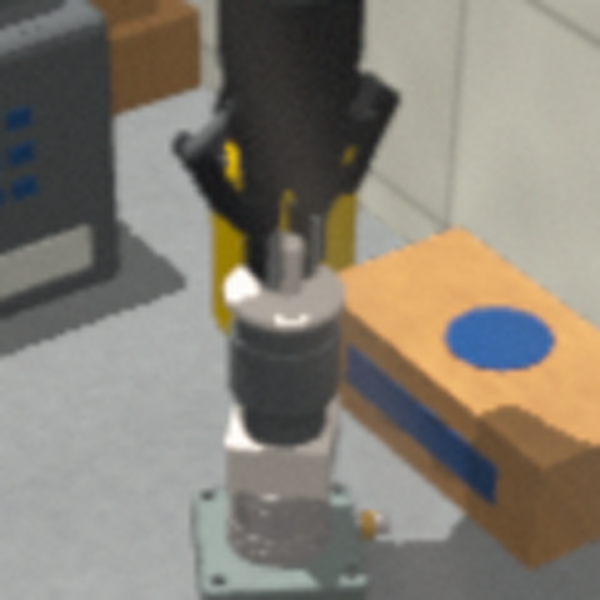

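View pics/s32.png

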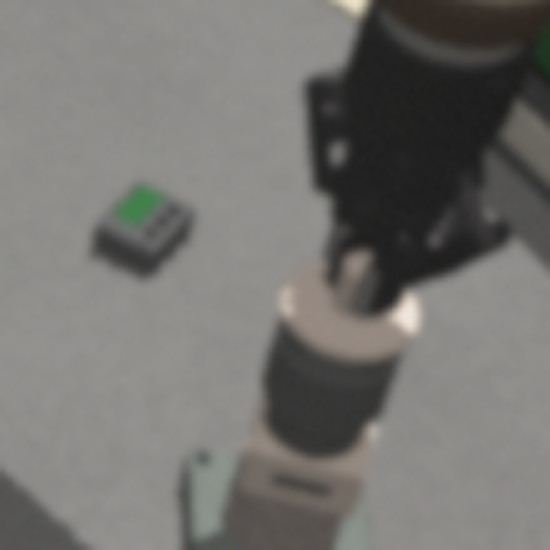

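Run:
```python
from h import *
o=get_obs();p=o["ee_pos"];w=cam("wrist");x,y,Z=p;print(p,o["tcp_rot"],proj(w,[[x,y,.179],[x,y+.032,.179],[x,y+.034,Z-.0065],[x,y,.114]]))
save(w,"w33c",280,160,370,200,8)
```

```text
[0.65992931 0.21753503 0.20906278] [ 1.79523396e+02  9.13249236e-01 -2.81485944e-02] [[323.68786153 229.26567338]
 [323.73387131 179.38614628]
 [323.19942951 185.93934278]
 [324.61798045 199.1130924 ]]
```

View pics/w33c.png

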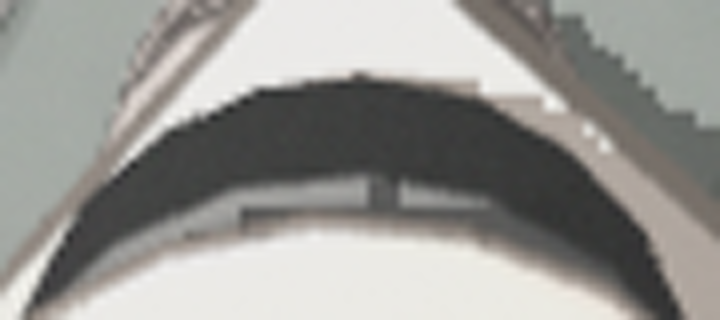

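```bash
python3 -m handwheel '[[1,0.0008,0,-0.006,0],[1,0.0008,0,-0.011,0],[1,0.0008,0,-0.015,0],[1,0.0008,0,-0.018,0],[1,0.0008,0,-0.018,0]]' 50
python3 - <<'E'
from h import *
d=cam("side"); save(d,"d34",270,10,390,130,5)
o=get_obs();p=o["ee_pos"]; print(p,o["tcp_rot"],o["wrist_force"])
E
```

```text
time: 32.55
ee_pos: [0.6609, 0.2178, 0.1913]
tcp_rot: [179.6, 0.9, -0.0]
wrist_force: [0.6, 0.3, 2.4]
opening: 0.0186
[0.66084773 0.21771387 0.19132538] [ 1.79542571e+02  8.65070204e-01 -1.61450913e-02] [-0.17822327  0.063076    3.56825517]
```

View pics/d34.png

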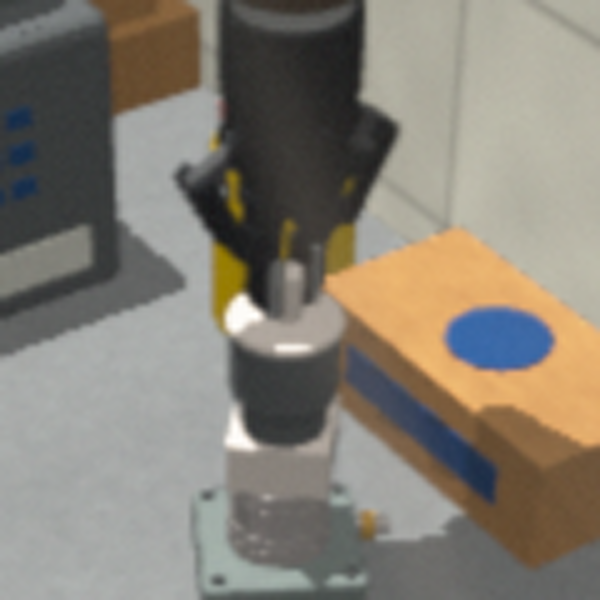

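```bash
python3 -m handwheel '[[0.7,0,0,0,0],[0.4,0,0,0,0],[0.2,0,0,0,0],[0,0,0,0.0,0],[0,0,0,0.01,0]]' 50
python3 -m handwheel '[[0,0,0,0.03,0],[0,0,0,0.06,0],[0,0,-0.03,0.09,0],[0,0,-0.06,0.09,0],[0,0,-0.06,0.09,0]]' 50
python3 - <<'E'
from h import *
o=get_obs();p=o["ee_pos"];w=cam("wrist"); cv2.imwrite("pics/w35.png",w["color"]); d=cam("side"); cv2.imwrite("pics/d35.png",d["color"]); save(d,"d35c",270,10,390,130,5); s=cam("scene"); cv2.imwrite("pics/s35.png",s["color"]); print(p,o["tcp_rot"],o["time"])
E
```

```text
time: 33.1
ee_pos: [0.6603, 0.2175, 0.2001]
tcp_rot: [179.5, 1.0, -0.0]
wrist_force: [-0.6, -0.3, 0.4]
opening: 0.0818
time: 33.6
ee_pos: [0.6609, 0.1546, 0.2925]
tcp_rot: [179.5, 0.8, -0.2]
wrist_force: [0.3, -0.7, -0.8]
opening: 0.0857
[0.66087656 0.154571   0.29247161] [179.49295362   0.8242602   -0.18138623] 33.6
```

View pics/w35.png

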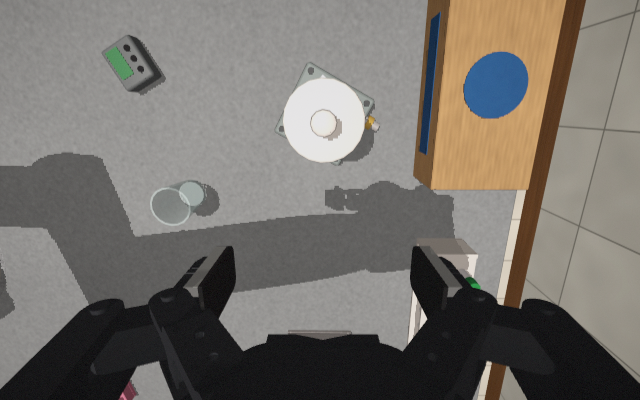

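View pics/d35c.png

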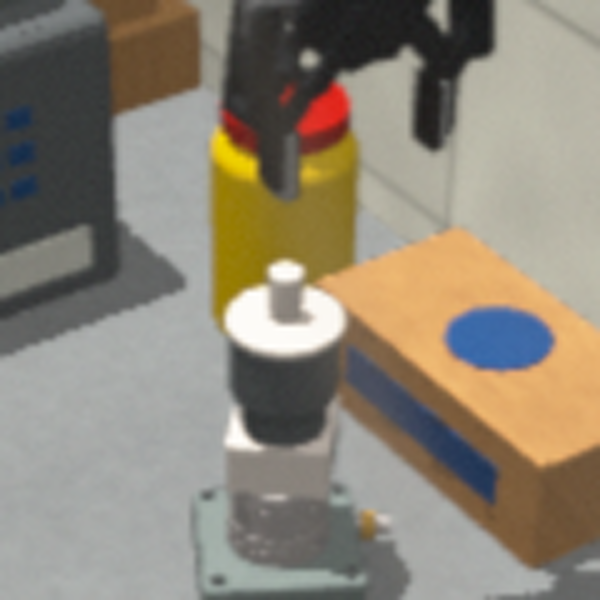

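View pics/d35.png

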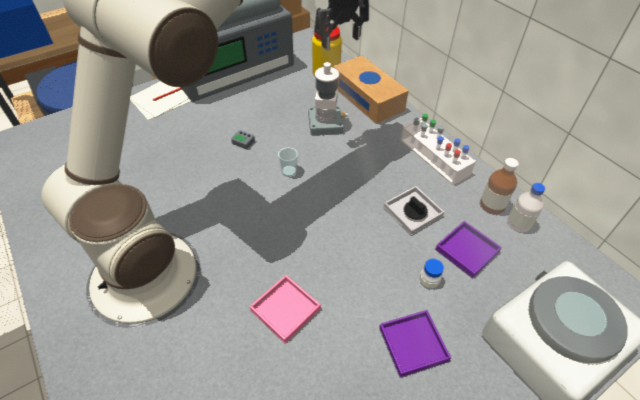

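```bash
python3 -m handwheel '[[0,0,0,0,0],[0,0,0,0,0],[0,0,0,0,0]]' 50
python3 - <<'E'
from h import *
w=cam("wrist"); d=cam("side")
c=blob((w["color"].min(2)>180).astype(np.uint8)*255,270,65,380,180); h=ray(w,cv2.convexHull(c)[:,0],.185); print("lid disc",circ(h))
c=blob((d["color"].max(2)<60).astype(np.uint8)*255,390,185,440,230); print("plug px",c.mean(0),ray(d,c.mean(0),.022))
from workcell import job_done; print(job_done())
E
```

```text
time: 34.05
ee_pos: [0.6601, 0.1584, 0.2898]
tcp_rot: [179.5, 1.1, 0.0]
wrist_force: [-0.7, 0.6, -0.5]
opening: 0.0852
lid disc (array([0.65997242, 0.21726673]), np.float64(0.033450275668806304))
plug px [415.16071429 209.55357143] [[ 0.64432032 -0.21086127  0.022     ]]
the job is handed in; nothing more can be done
None
```

I set up the filter unit and handed it in at about 34 s of the 118 s allowed. `job_done()` gives no verdict, so the results below rest on my own checks.

- **Plug:** it came out of the stand and stands upright in the steel tray. My last picture puts it about 5–6 mm from the tray centre, against the 30 mm allowed.
- **Stack:** the support, cassette, funnel and lid went on in that order. Each was released only after light contact (2–8 N) at about its expected seated height, within about 1 mm.
- **Final check:** in the last pictures the stack stands straight. The lid disc measured at (0.660, 0.217), within about 1.5 mm of where I measured the socket, (0.659, 0.218).
- **Clear of the work:** the gripper was open and away from everything at hand-in. The beaker, jar and timer show no visible shift, though I only compared them by eye.

**Disagreements:** the readings of the cassette's x position differed by up to about 2 mm (0.659 to 0.661). I re-aligned from a close wrist view before lowering the funnel. The tool also showed a pitch of up to about 1.5°, but no part looked tilted after release.

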